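Clear the skittle rack: whole ones to the tray, spoilt ones to the reject crate

TASK

Empty the rack of the class's turned skittles, lifting each one up over the front rail before bringing it forward: put every whole skittle into the light cardboard tray, loading it evenly so that the tray stays level on its narrow stand and neither slides nor tips, and drop every spoilt one, whose head has snapped off, into the reject crate. Leave the glue bottle on the rack and everything else on the bench where it is.

Things in the scene. Friction and masses are not known exactly. Their poses are not given: they have to be found in the camera images.
- rack: low open-topped wooden rack on a solid plinth, fixed; 116 mm deep (x, front rail to back), 530 mm inside along y, floor 60 mm above the bench. Front rail 8 mm thick, on the robot's side, top 96 mm above the bench; back batten 8 mm and end boards 12 mm, tops at 104 mm. Up to 9 things stand in one row along y, about 56 mm apart, midway between rail and batten. Origin: bench level, under its centre
- stand: small fixed stand on the bench; its flat top plate measures 100 mm (x) by 80 mm (y), top 50 mm above the bench. Origin at bench level under its centre
- tray: light open cardboard tray, 130 mm (x) by 310 mm (y), 40 mm high, walls and floor 4 mm, 150 g, lying loose and centred on the narrow plate of the stand, both ends overhanging it by 115 mm. A skittle set near an end of the empty tray may tip it; start from the middle. Origin: centre of its underside, y along its length
- crate: grey plastic reject crate, fixed on the bench, open on top, 170 by 170 mm outside, 80 mm high, walls and floor 6 mm. Origin: centre of its underside
- pawn1: a turned light-wood skittle, whole, with a weighted foot: foot 46 mm across and 16 mm high, tapering to a 20 mm neck (36 to 54 mm up), with a round straight-sided head 30 mm across from 54 mm up to its top at 86 mm; 95 g, centre of mass 25 mm up. At the start it stands on the rack. Origin: centre of its underside, z along its axis towards the head. May be absent (None)
- pawn2: a turned light-wood skittle, whole, with a weighted foot: foot 46 mm across and 16 mm high, tapering to a 20 mm neck (36 to 54 mm up), with a round straight-sided head 30 mm across from 54 mm up to its top at 86 mm; 95 g, centre of mass 25 mm up. At the start it stands on the rack. Origin: centre of its underside, z along its axis towards the head. May be absent (None)
- pawn3: a turned light-wood skittle, whole, with a weighted foot: foot 46 mm across and 16 mm high, tapering to a 20 mm neck (36 to 54 mm up), with a round straight-sided head 30 mm across from 54 mm up to its top at 86 mm; 95 g, centre of mass 25 mm up. At the start it stands on the rack. Origin: centre of its underside, z along its axis towards the head. May be absent (None)
- pawn4: a turned light-wood skittle, whole, with a weighted foot: foot 46 mm across and 16 mm high, tapering to a 20 mm neck (36 to 54 mm up), with a round straight-sided head 30 mm across from 54 mm up to its top at 86 mm; 95 g, centre of mass 25 mm up. At the start it stands on the rack. Origin: centre of its underside, z along its axis towards the head. May be absent (None)
- pawn5: a turned light-wood skittle, whole, with a weighted foot: foot 46 mm across and 16 mm high, tapering to a 20 mm neck (36 to 54 mm up), with a round straight-sided head 30 mm across from 54 mm up to its top at 86 mm; 95 g, centre of mass 25 mm up. At the start it stands on the rack. Origin: centre of its underside, z along its axis towards the head. May be absent (None)
- stub1: a spoilt skittle: the same foot and taper as a whole one, but the head has snapped off, so that it ends in a bare 20 mm neck 68 mm above its underside; 80 g. At the start it stands on the rack among the whole ones. Origin: centre of its underside, z along its axis. May be absent (None)
- stub2: a spoilt skittle: the same foot and taper as a whole one, but the head has snapped off, so that it ends in a bare 20 mm neck 68 mm above its underside; 80 g. At the start it stands on the rack among the whole ones. Origin: centre of its underside, z along its axis. May be absent (None)
- stub3: a spoilt skittle: the same foot and taper as a whole one, but the head has snapped off, so that it ends in a bare 20 mm neck 68 mm above its underside; 80 g. At the start it stands on the rack among the whole ones. Origin: centre of its underside, z along its axis. May be absent (None)
- glue: small white bottle, 38 mm across and 80 mm high, standing in the row on the rack; not part of the job and stays there. Origin: centre of its underside
- hammer: bystander: hammer lying at the left of the bench
- brush: bystander: brush lying at the right of the bench
- offcut: bystander: plywood offcut 130 x 80 x 19 mm, lying at the left
- tin: bystander: steel tin 74 mm across and 100 mm high, standing behind the rack
- sander: bystander: cork sanding block 110 x 65 x 35 mm, lying at the right
Not all that is in view belongs to the job. What is shaped like the stub2 but purple is not meant.

How it is judged:
At the end, for the whole second after the job is handed in: Every whole skittle's foot is inside the tray (standing or lying, foot under 55 mm above the tray's underside), every headless one is in the crate, the tray lies on the stand level within 0.06 rad and centred within 35 mm; all at rest (x of pawn1 in the frame of tray between -0.066 and 0.066 m and y of pawn1 in the frame of tray between -0.156 and 0.156 m and z of pawn1 in the frame of tray between -0.005 and 0.055 m and linear speed of each of pawn1, pawn2, pawn3, pawn4, pawn5, stub1, stub2, stub3, tray below 0.03 m/s and x of pawn2 in the frame of tray between -0.066 and 0.066 m and y of pawn2 in the frame of tray between -0.156 and 0.156 m and z of pawn2 in the frame of tray between -0.005 and 0.055 m and x of pawn3 in the frame of tray between -0.066 and 0.066 m and y of pawn3 in the frame of tray between -0.156 and 0.156 m and z of pawn3 in the frame of tray between -0.005 and 0.055 m and x of pawn4 in the frame of tray between -0.066 and 0.066 m and y of pawn4 in the frame of tray between -0.156 and 0.156 m and z of pawn4 in the frame of tray between -0.005 and 0.055 m and x of pawn5 in the frame of tray between -0.066 and 0.066 m and y of pawn5 in the frame of tray between -0.156 and 0.156 m and z of pawn5 in the frame of tray between -0.005 and 0.055 m and x of stub1 in the frame of crate between -0.084 and 0.084 m and y of stub1 in the frame of crate between -0.084 and 0.084 m and z of stub1 in the frame of crate between -0.005 and 0.085 m and x of stub2 in the frame of crate between -0.084 and 0.084 m and y of stub2 in the frame of crate between -0.084 and 0.084 m and z of stub2 in the frame of crate between -0.005 and 0.085 m and x of stub3 in the frame of crate between -0.084 and 0.084 m and y of stub3 in the frame of crate between -0.084 and 0.084 m and z of stub3 in the frame of crate between -0.005 and 0.085 m and angle between tray's own z axis and vertical below 0.06 rad and horizontal distance between tray and stand below 0.035 m and height (world z) of tray above 0.045 m); the robot touches nothing.
It fails at once if a bystander is moved more than 60 mm (distance of any of glue, hammer, brush, offcut, tin, sander from where it was at the start of the episode above 0.06 m).
Of pawn1, pawn2, pawn3, pawn4, pawn5 only 4 to 5 are there at a start; the rules pass over those that are not, and their reading is None.
Of stub1, stub2, stub3 only 2 to 3 are there at a start; the rules pass over those that are not, and their reading is None.
At some moment in a run one of pawn1, pawn2, pawn3, pawn4, pawn5, stub1, stub2, stub3 may be knocked a few centimetres aside while the robot is not near it.
Once in a run the grip may slacken for a moment while it holds something.
It also fails if it takes over 210 s, if anything falls off the work surface, if the arm or the gripper's body presses on something with over 40 N, if the wrist force passes 120 N, or if a joint passes its speed limit or range.

ROBOT

A 7-joint arm with a two-finger parallel gripper is mounted at the origin on the work surface. World frame = base frame: x ahead of the robot, y to its left, z up, the work surface at z = 0. Lengths are in m, angles in rad, forces in N, time in s.
With the tool pointing down it reaches from about 0.425 to 0.875 m from the base axis. Payload 4.7 kg.
Tool frame: the origin (TCP) lies at the very end of the fingers, on their centre line; the grasp point (between the pads) lies 19 mm behind it; z points along the fingers, x is the direction in which the jaws open and shut, and the axes are right-handed (so a half turn about z gives the same grasp; the last joint's range is limited). The gripper opens to 87 mm and grips with 3 to 60 N. Pads are 19 mm wide; open, the fingers measure 117 mm over their backs; the gripper's body (75 mm by 190 mm) begins 51 mm behind the grasp point.
Start: joints at [1.128, 0.321, -0.07, 1.45, 0.023, 1.371, -0.057], TCP at [0.287, -0.583, 0.188] pointing down, gripper open.
Joint ranges: [-2.86, 2.86], [-0.3, 2.09], [-1.38, 1.24], [0.06, 2.45], [-1.56, 4.7], [0.09, 2.05], [-2.69, 2.69]. Speed limits (rad/s): [2.57, 2.57, 3.14, 3.14, 3.14, 3.14, 3.14].

INTERFACE

Orientations are given as a unit quaternion [x, y, z, w].
In Python, from workcell import r, capture, camera_params, ticket gives the robot as it stands.
- The arm moves only by the tool arm_command, never from a script. Its argument "series" is one flat list of numbers, 5 for each row, row after row: the opening in per cent of the stroke, from 0 (shut) to 100 (fully open), then the shift along the tool's x, y, z in cm, then the turn about the tool's z in degrees. A call has 1 to 5 rows; each row shifts and turns the commanded pose from where the row before left it, along the tool's axes as they then stand; what a row does not reach is not made up. A row lasts 1/10 s, in which the tool goes at most 50 mm and 8.59 degrees, less where a joint would pass 70% of its speed; a pose out of reach is approached as far as the arm can. A call with a gripper value outside its range is refused whole. The fingers move at their own pace and stop on an object; "grip_force" is the grip in N (left out, the last holds). Time passes only in rows, so rows that do not move let the fingers close. It gives the time, the measured TCP pose, the force and the opening at its end, in the units of the state.
- r.sense(): the state, without advancing time (a new reading comes with each control period).
- capture(name): name is "side" or "top" or "wrist"; returns the picture (384x512x3 uint8, red, green, blue); there is no depth.
- camera_params(name): a dict with "K" (3x3 intrinsics, pixels), "R" (3x3) and "t" (3): a world point X has camera coordinates R X + t; the wrist camera has in their place "tool_from_camera" (4x4, takes a point from camera to tool coordinates, whose origin is the TCP and whose axes are the tool frame's). Camera axes: x right, y down, z forward; pixel columns grow to the right and rows downward; lengths in m; the calibration is good to about 2 mm. A picture is of the moment at which its call begins: read the wrist's pose just before it. camera_params takes no time and is no camera call.
- ticket.hand_in(): hands the job in, once; it reports no verdict.
The state is a dict: "t": time; "joints": joint angles; "joint_velocities": joint speeds; "joint_torque": joint torques, N m; "tool_pos": TCP position; "orientation": TCP orientation; "contact_force": force on the tool from outside, world axes, zero at the start; "moment": the same for the moment, N m; "finger_gap": finger opening in m.
Only numpy, scipy, OpenCV 4.12 (cv2) and the standard library are available. Lean on these libraries where they do the work, as an engineer would, in place of code of your own. Each camera call takes 0.05 s, during which the arm holds its last target. There are 200 camera calls.

## Working session

There is one attempt and no reset: what is moved stays moved. The work goes in short steps, Python scripts to look and compute and a tool call to move; the robot and the scene stay as the last step left them, time stands still between calls to the robot, and variables do not carry over. Pictures are saved under pics/ and viewed, about 12 in all and at most 16, crops included, and the job is handed in when it is done.

Besides the shell and the picture viewer there is one more tool, called after "Call:" as name(argument=value, ...) on one line, values as JSON. arm_command: Moves the arm, as the interface text tells. Its arguments: {"type":"object","properties":{"series":{"type":"array"},"grip_force":{"type":"number"}},"required":["series"]}

```bash
mkdir -p pics; ls; python3 - <<'E'
from workcell import r,capture,camera_params
import cv2,json
s=r.sense();print(s)
for n in("top","side"):
    im=capture(n);cv2.imwrite(f"pics/{n}0.png",cv2.resize(im[:,:,::-1],(800,600),interpolation=cv2.INTER_CUBIC))
    p=camera_params(n);print(n,{k:v.tolist() if hasattr(v,'tolist') else v for k,v in p.items()})
p=camera_params("wrist");print(p)
E
```

```text
pics
{'t': 0.0, 'joints': array([ 1.12812139,  0.32181763, -0.07005966,  1.45170309,  0.0225856 ,
        1.37074673, -0.05689575]), 'joint_velocities': array([ 5.75949953e-04, -1.64600771e-03,  7.92286185e-04,  1.76209451e-03,
       -1.19772342e-04,  4.58265646e-04, -4.85264261e-05]), 'joint_torque': array([-2.36326341e-04, -4.91276121e+01, -4.03867476e-01, -3.12525773e+01,
       -6.38626423e-02,  4.36477899e-02,  1.58712251e-04]), 'tool_pos': array([ 0.28635911, -0.58283877,  0.18735073]), 'orientation': array([ 8.48841142e-01, -5.28647164e-01, -8.24606921e-04, -4.59934400e-04]), 'contact_force': array([-1.19242608, -0.02007032,  0.1356452 ]), 'moment': array([-0.00187302,  0.00324651, -0.00121796]), 'finger_gap': 0.08669553355406881}
top {'K': [[391.3363956279187, 0.0, 258.1855666284751], [0.0, 391.3363956279187, 190.32615543687038], [0.0, 0.0, 1.0]], 'R': [[-0.00749659887329867, -0.9999712737522783, -0.0011192299042383624], [-0.9857973794570811, 0.007578116167504748, -0.1677679910200497], [0.16777165332941238, -0.00015435542584829717, -0.9858258712944786]], 't': [-0.00501303176
[... 266 characters left out ...]
7, 0.5549412298359789, -0.8185045593100713], [0.22337604244822995, -0.7874647627160754, -0.5744583458708575]], 't': [0.5859837791770691, 0.1453293802607137, 1.4951190970273227]}
{'K': array([[286.66387745,   0.        , 253.76108209],
       [  0.        , 286.66387745, 188.37456636],
       [  0.        ,   0.        ,   1.        ]]), 'tool_from_camera': array([[ 9.99999888e-01,  1.84011892e-04,  4.36500204e-04,
        -1.10157810e-03],
       [-2.95701234e-04,  9.62371400e-01,  2.71737374e-01,
        -7.37175697e-02],
       [-3.70072405e-04, -2.71737472e-01,  9.62371347e-01,
        -1.97087474e-01],
       [ 0.00000000e+00,  0.00000000e+00,  0.00000000e+00,
         1.00000000e+00]])}
```

View pics/top0.png

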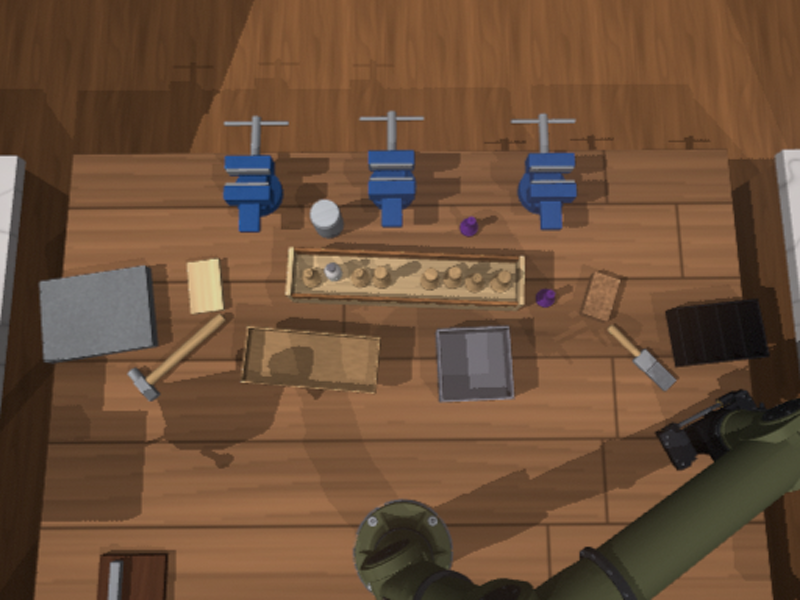

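View pics/side0.png

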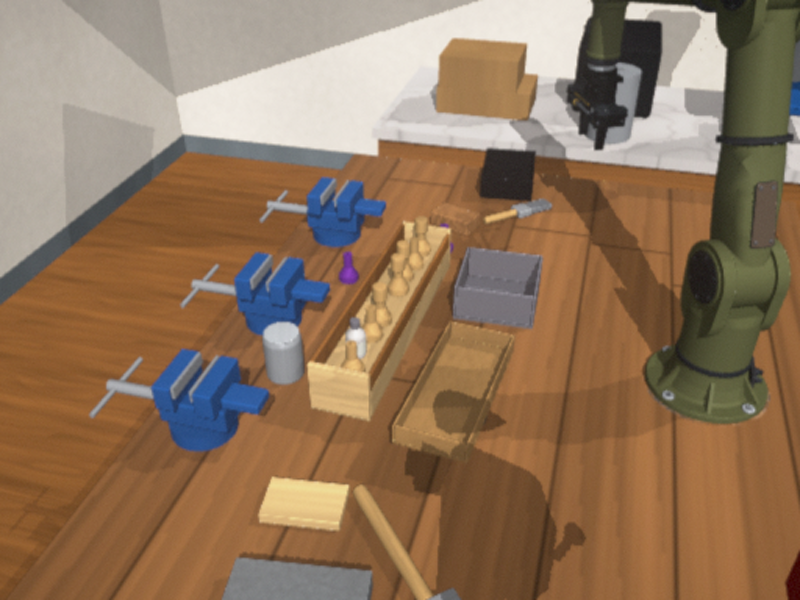

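The top view shows the rack at about (290–525, 250–305), tray around (312, 358) and crate around (475, 364). There are seven light-wood skittles plus the white glue bottle at (333, 270). The two purple ones stand off the rack at (470, 226) and (546, 297), so they are decoys. Next I'll enlarge the row.

```bash
python3 - <<'E'
from workcell import capture
import cv2,numpy as np
im=capture("top")[:,:,::-1];c=im[150:260,145:345]  # 200x110
cv2.imwrite("pics/c1.png",cv2.resize(c,None,fx=4,fy=4,interpolation=cv2.INTER_CUBIC))
s=capture("side")[:,:,::-1];c=s[130:270,190:350]
cv2.imwrite("pics/c2.png",cv2.resize(c,None,fx=4,fy=4,interpolation=cv2.INTER_CUBIC))
E
```

```text
(no output)
```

View pics/c1.png

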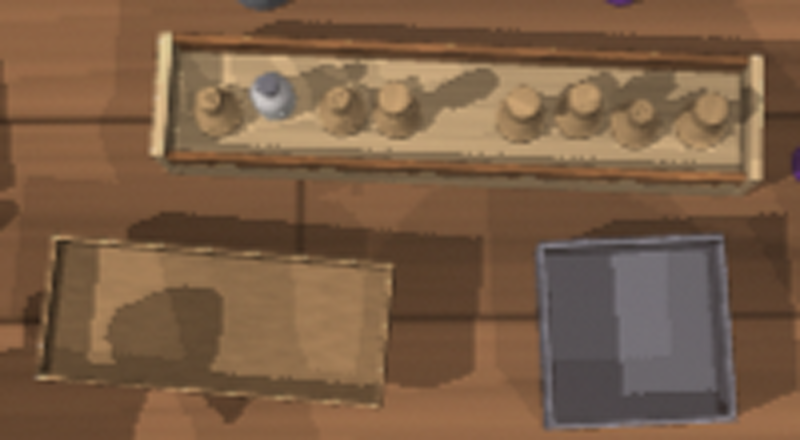

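View pics/c2.png

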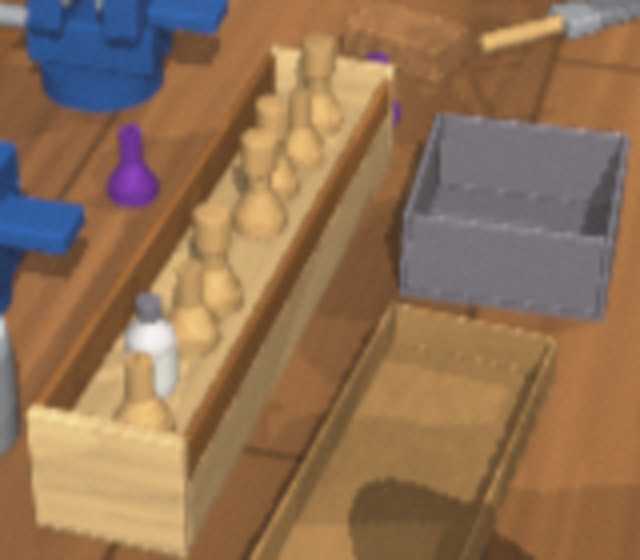

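The crops show stub necks (thin tops) at crop 1 (210,97), (341,95) and (641,110). Wide heads are at (395,95), (521,98), (585,95) and (712,105), and the side view agrees. The glue is at (272,88). So there are 4 whole skittles and 3 stubs. The purple things are outside the rack and are not meant.

```bash
cat > h.py <<'E'
import numpy as np
from workcell import r,capture,camera_params
from scipy.spatial.transform import Rotation as Ro
def unproj(name,u,v,z):
    p=camera_params(name);K,R,t=p["K"],np.array(p["R"]),np.array(p["t"])
    d=R.T@np.linalg.solve(K,[u,v,1]);c=-R.T@t
    return c+d*(z-c[2])/d[2]
def crop(x,y,u0,v0,f): return u0+(x+.5)/f-.5, v0+(y+.5)/f-.5
E
python3 - <<'E'
from h import *
np.set_printoptions(precision=4,suppress=True)
T=lambda x,y,z:unproj("top",*crop(x,y,145,150,4),z)
for n,x,y,z in [("s",210,97,.128),("s",341,95,.128),("p",395,95,.146),("p",521,98,.146),("p",585,95,.146),("s",641,110,.128),("p",712,105,.146),("glue",268,85,.14)]: print(n,T(x,y,z)[:2])
def rect(c,z):
    P=np.array([T(x,y,z)[:2] for x,y in c]);print("centre",P.mean(0),"sides",np.linalg.norm(np.roll(P,-1,0)-P,axis=1),"ang top",np.degrees(np.arctan2(*(P[1]-P[0]))),"bot",np.degrees(np.arctan2(*(P[2]-P[3]))))
rect([(55,238),(393,264),(382,405),(38,380)],.09)
rect([(539,243),(723,237),(736,420),(545,429)],.08)
rect([(158,35),(763,56),(763,180),(151,157)],.104)
E
```

```text
s [0.6367 0.2088]
s [0.6376 0.0915]
p [0.6334 0.0424]
p [ 0.6298 -0.0689]
p [ 0.6321 -0.1255]
s [ 0.6218 -0.1768]
p [ 0.6222 -0.2374]
glue [0.6446 0.1556]
centre [0.439  0.2049] sides [0.3075 0.1263 0.3081 0.1279] ang top -175.15290546780963 bot -175.4636137139944
centre [ 0.4277 -0.1723] sides [0.1681 0.1649 0.1712 0.1673] ang top 178.55937872941098 bot 177.77088851896525
centre [ 0.6312 -0.0136] sides [0.5547 0.1149 0.5537 0.1137] ang top -177.51194726410284 bot -177.37796285355205
```

Sizes agree with the given ones: tray 308×127 mm, crate about 170, rack 554 mm long, skittle spacing about 56 mm. I'll turn the tool so its x lies along world x (−63.8° about tool z) and raise it a little. After that, tool (x, y, z) = world (x, −y, −z).

Call:
arm_command(series=[60, 0, 0, -2, -8, 60, 0, 0, -2, -8, 60, 0, 0, 0, -8, 60, 0, 0, 0, -8, 60, 0, 0, 0, -8], grip_force=25)

```text
t: 0.7
tool_pos: [0.2867, -0.5833, 0.2284]
orientation: [0.979, -0.204, -0.0, -0.0]
contact_force: [-0.3, 0.0, -0.2]
finger_gap: 0.0566
```

Call:
arm_command(series=[60, 0, 0, 0, -8, 60, 0, 0, 0, -8, 60, 0, 0, 0, -7.8, 60, 0, 0, 0, 0])

```text
t: 1.1
tool_pos: [0.2865, -0.5833, 0.2282]
orientation: [1.0, -0.0, -0.0, -0.0]
contact_force: [0.6, -0.5, -0.9]
finger_gap: 0.0523
```

Call:
arm_command(series=[60, 2.3, -4.15, 0, 0, 60, 2.3, -4.15, 0, 0, 60, 2.3, -4.15, 0, 0, 60, 2.3, -4.15, 0, 0, 60, 2.3, -4.15, 0, 0])

```text
t: 1.6
tool_pos: [0.4024, -0.3742, 0.2285]
orientation: [1.0, -0.002, 0.0, 0.0]
contact_force: [1.1, -0.0, 0.1]
finger_gap: 0.052
```

Call:
arm_command(series=[60, 2.3, -4.15, 0, 0, 60, 2.3, -4.15, 0, 0, 60, 2.3, -4.15, 0, 0, 60, 2.3, -4.15, 0, 0, 60, 2.3, -4.15, 0, 0])

```text
t: 2.1
tool_pos: [0.5175, -0.1668, 0.2287]
orientation: [1.0, -0.002, 0.0, 0.0]
contact_force: [0.9, -0.8, -0.4]
finger_gap: 0.0524
```

Call:
arm_command(series=[60, 2.3, -4.15, 0, 0, 60, 2.3, -4.15, 0, 0, 60, 2.3, -4.15, 0, 0, 60, 2.3, -4.15, 0, 0, 60, 0, 0, 0, 0])

```text
t: 2.6
tool_pos: [0.6101, 0.0071, 0.2282]
orientation: [1.0, 0.004, 0.0, -0.003]
contact_force: [0.4, 0.6, 0.7]
finger_gap: 0.0521
```

Call:
arm_command(series=[60, 2.3, -3.6, 0, 0, 60, 0, 0, 0, 0, 60, 0, 0, 0, 0])

```text
t: 2.9
tool_pos: [0.6318, 0.0344, 0.228]
orientation: [1.0, -0.0, -0.0, -0.0]
contact_force: [-0.2, -1.0, -0.1]
finger_gap: 0.052
```

```bash
python3 - <<'E'
from h import *
import cv2
s=r.sense();print(s["tool_pos"],s["joints"].round(2))
im=capture("wrist");cv2.imwrite("pics/w1.png",im[:,:,::-1])
E
```

```text
[0.63177885 0.03436269 0.22795883] [ 0.43  0.34 -0.68  1.42  0.21  1.46 -0.25]
```

View pics/w1.png

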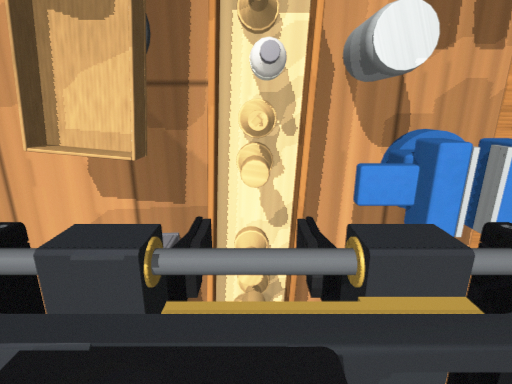

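The wrist view shows the pawn's head top at about (255,172), the stub neck at (258,120), the glue at (269,53), and the fingers straddling the row. I'll check these against the top-camera estimates.

```bash
cat >> h.py <<'E'
def wr(u,v,z,pos,q):
    p=camera_params("wrist");M=p["tool_from_camera"];R=Ro.from_quat(q).as_matrix()
    d=R@M[:3,:3]@np.linalg.solve(p["K"],[u,v,1]);c=np.array(pos)+R@M[:3,3]
    return c+d*(z-c[2])/d[2]
E
python3 - <<'E'
from h import *
s=r.sense();a=s["tool_pos"],s["orientation"]
for u,v,z in((255,172,.146),(258,120,.128),(248,272,.146),(214,200,.096),(312,100,.104)):print(u,v,wr(u,v,z,*a).round(4))
E
```

```text
255 172 [0.6319 0.0459 0.146 ]
258 120 [0.635  0.0955 0.128 ]
248 272 [ 0.6241 -0.067   0.146 ]
214 200 [5.825e-01 3.000e-04 9.600e-02]
312 100 [0.6931 0.1153 0.104 ]
```

Agreement is within about 4 mm, so I'll descend on pawn A at (0.632, 0.044) and close.

Call:
arm_command(series=[60, 0, -1.0, 3.5, 0, 60, 0, 0, 4, 0, 60, 0, 0, 4, 0, 60, 0, 0, 0, 0, 60, 0, 0, 0, 0])

```text
t: 3.45
tool_pos: [0.6318, 0.0418, 0.114]
orientation: [1.0, -0.002, -0.0, 0.0]
contact_force: [0.6, 0.3, 0.5]
finger_gap: 0.0523
```

Call:
arm_command(series=[20, 0, 0, 0, 0, 20, 0, 0, 0, 0, 20, 0, 0, 0, 0, 20, 0, 0, 0, 0, 20, 0, 0, 0, 0], grip_force=25)

```text
t: 3.95
tool_pos: [0.6322, 0.0435, 0.1139]
orientation: [1.0, -0.0, 0.0, 0.0]
contact_force: [-0.4, -0.1, 0.5]
finger_gap: 0.0214
```

Call:
arm_command(series=[20, 0, 0, 0, 0, 20, 0, 0, 0, 0])

```text
t: 4.15
tool_pos: [0.6319, 0.0435, 0.1134]
orientation: [1.0, -0.0, -0.0, 0.0]
contact_force: [-0.5, -0.0, 0.2]
finger_gap: 0.0179
```

```bash
python3 - <<'E'
from h import *
import cv2
print(r.sense()["finger_gap"])
a=capture("side")[130:270,190:350,::-1];b=capture("wrist")[:,:,::-1]
a=cv2.resize(a,None,fx=2.6,fy=2.6,interpolation=cv2.INTER_CUBIC);a=np.vstack([a,np.zeros((384-364,416,3),np.uint8)])
cv2.imwrite("pics/a1.png",np.hstack([a,b[:,100:450]]))
E
```

```text
0.01790538758641729
```

View pics/a1.png

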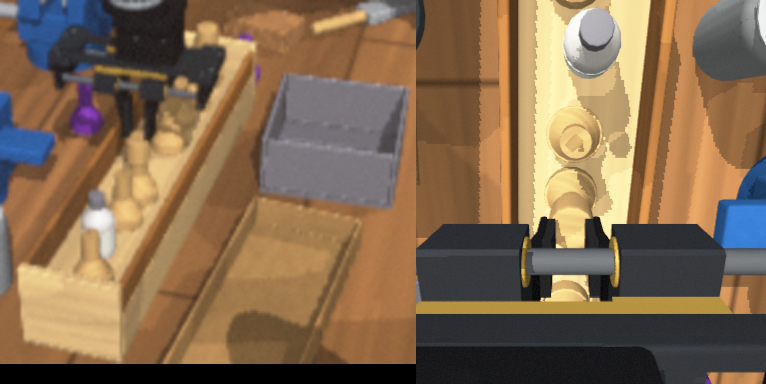

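```bash
python3 - <<'E'
from h import *
import cv2
b=capture("wrist")[90:320,170:340,::-1];a=capture("side")[130:230,200:300,::-1]
b=cv2.resize(b,None,fx=2.4,fy=2.4,interpolation=cv2.INTER_CUBIC);a=cv2.resize(a,(390,b.shape[0]),interpolation=cv2.INTER_CUBIC)
cv2.imwrite("pics/a2.png",np.hstack([b,a]));print(b.shape)
E
```

```text
(552, 408, 3)
```

View pics/a2.png

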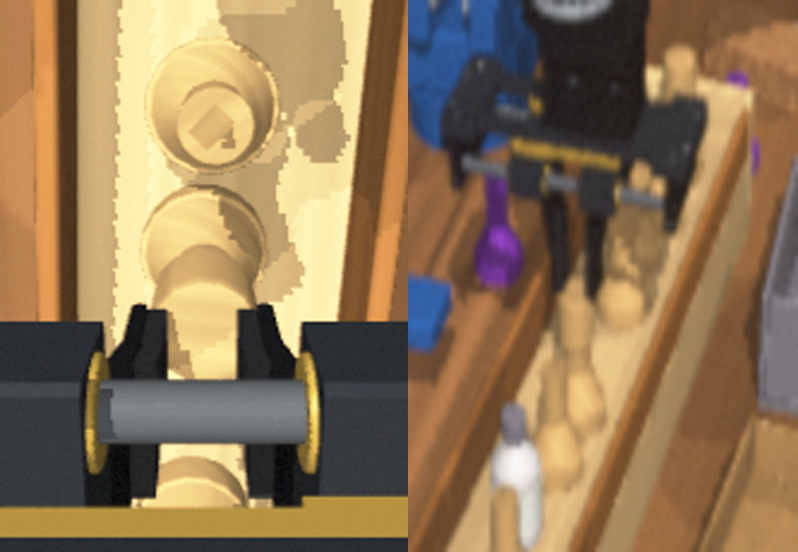

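The fingers closed to 18 mm beside the head (30 mm), on its −y side, so nothing is gripped. The pawn sits further to +y than I measured. I'll open, rise and re-measure.

Call:
arm_command(series=[60, 0, 0, 0, 0, 60, 0, 0, 0, 0, 60, 0, 0, 0, 0, 60, 0, 0, 0, 0, 60, 0, 0, -3, 0])

```text
t: 4.85
tool_pos: [0.6289, 0.0427, 0.1395]
orientation: [1.0, -0.0, -0.004, 0.0]
contact_force: [0.2, -0.6, 0.5]
finger_gap: 0.0478
```

Call:
arm_command(series=[60, 0, 0, -4, 0, 60, 0, 0, -4, 0, 60, -2, 4, 0, 0, 60, -2, 4, 0, 0, 60, 0, 0, 0, 0])

```text
t: 5.35
tool_pos: [0.5903, -0.0451, 0.2236]
orientation: [1.0, -0.005, -0.0, 0.003]
contact_force: [-0.2, -0.4, -0.5]
finger_gap: 0.052
```

```bash
python3 - <<'E'
from h import *
import cv2
s=r.sense();print(s["tool_pos"],s["orientation"],s["finger_gap"])
b=capture("wrist")[0:230,150:350,::-1];a=capture("top")[155:215,180:340,::-1]
b=cv2.resize(b,None,fx=1.8,fy=1.8,interpolation=cv2.INTER_CUBIC)
a=cv2.resize(a,None,fx=2.75,fy=2.75,interpolation=cv2.INTER_CUBIC)
c=np.zeros((414,800,3),np.uint8);c[:,:360]=b;c[:a.shape[0],360:]=a
cv2.imwrite("pics/a3.png",c);print(a.shape,b.shape)
E
```

```text
[ 0.59029179 -0.04511711  0.22363227] [ 9.99980665e-01 -5.46574030e-03 -4.79697712e-04  2.92662630e-03] 0.05201114355857592
(165, 440, 3) (414, 360, 3)
```

View pics/a3.png

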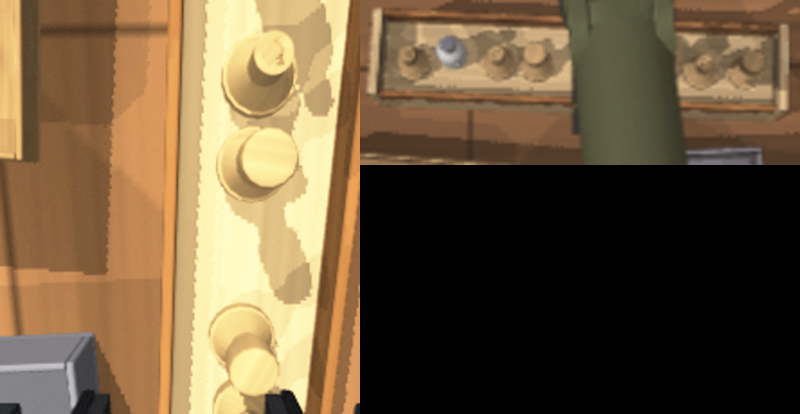

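The pawn still stands: its head top is at wrist crop (268,157), the stub neck at (272,52), and the next pawn's head at (252,370). In the top crop the pawn head is at (176,50).

```bash
python3 - <<'E'
from h import *
s=r.sense();print(s["tool_pos"])
a=np.array([0.59029,-0.04512,0.22363]),[.99998,-.005466,-.00048,.00293]
for n,x,y,z in(("A",268,157,.146),("stub",272,52,.128),("B",252,370,.146),("Afoot",249,163,.07),("Bfoot",243,340,.07)):print(n,wr(150+x/1.8,y/1.8,z,*a).round(4))
for x,y,z in((176,50,.146),(137,51,.128),(344,58,.128),(390,57,.146)):print(unproj("top",*crop(x,y,180,155,2.75),z).round(4))
E
```

```text
[ 0.59169773 -0.03811819  0.22357637]
A [0.631  0.0466 0.146 ]
stub [0.634  0.0979 0.128 ]
B [ 0.6257 -0.0667  0.146 ]
Afoot [0.6301 0.0473 0.07  ]
Bfoot [ 0.6286 -0.0712  0.07  ]
[0.6352 0.0414 0.146 ]
[0.6382 0.0928 0.128 ]
[ 0.6268 -0.1766  0.128 ]
[ 0.6239 -0.2335  0.146 ]
```

```bash
python3 - <<'E'
from h import *
def proj(n,X):
    p=camera_params(n);c=np.array(p["R"])@X+np.array(p["t"]);q=p["K"]@c;return (q[:2]/q[2]).round(1)
print("tcp side pred",proj("side",np.array([.632,.0435,.1134])),"seen ~(243,184)")
for y in(.0424,.047,.055):print(y,"head top pred",proj("side",np.array([.632,y,.146])),"head bottom",proj("side",np.array([.632,y,.114])),"foot",proj("side",np.array([.632,y,.06])))
print("seen head top",200+(575-408)/3.9,130+288/5.52,"neck",130+340/5.52,"u",200+(578-408)/3.9)
s=r.sense();print(s["tool_pos"],s["finger_gap"])
E
```

```text
tcp side pred [242.2 190.2] seen ~(243,184)
0.0424 head top pred [242.1 181.2] head bottom [242.3 189.9] foot [242.6 204.1]
0.047 head top pred [241.7 182. ] head bottom [241.9 190.7] foot [242.2 204.9]
0.055 head top pred [240.9 183.4] head bottom [241.1 192.1] foot [241.5 206.4]
seen head top 242.82051282051282 182.17391304347825 neck 191.59420289855072 u 243.5897435897436
[ 0.59169773 -0.03811819  0.22357637] 0.052240810650481084
```

The evidence is consistent. The head was centred between the fingers, but both the wrist and side views put the visible fingertips about 30 mm above the reported TCP, so the fingers closed just above the head. I'll go deeper: reported TCP at 0.085 is clear of the rack floor either way. Pawn B at (0.628, −0.069) is nearest.

Call:
arm_command(series=[60, 3.7, 3.1, 0, 0, 60, 0, 0, 4, 0, 60, 0, 0, 4, 0, 60, 0, 0, 0, 0, 60, 0, 0, 0, 0])

```text
t: 5.95
tool_pos: [0.629, -0.0658, 0.1436]
orientation: [1.0, 0.001, -0.0, -0.001]
contact_force: [1.1, 1.1, 0.9]
finger_gap: 0.0521
```

```bash
python3 - <<'E'
from h import *
import cv2
s=r.sense();print(s["tool_pos"],s["orientation"],s["finger_gap"],s["contact_force"])
b=capture("wrist")[60:330,130:380,::-1]
a=capture("side")[130:230,210:310,::-1]
b=cv2.resize(b,None,fx=1.6,fy=1.6,interpolation=cv2.INTER_CUBIC);a=cv2.resize(a,(400,432),interpolation=cv2.INTER_CUBIC)
cv2.imwrite("pics/a4.png",np.hstack([b,a]))
E
```

```text
[ 0.62900355 -0.06575963  0.14360047] [ 9.99999324e-01  8.81807231e-04 -4.71147046e-04 -5.94432374e-04] 0.05211462970957513 [1.09978007 1.11564257 0.92959596]
```

View pics/a4.png

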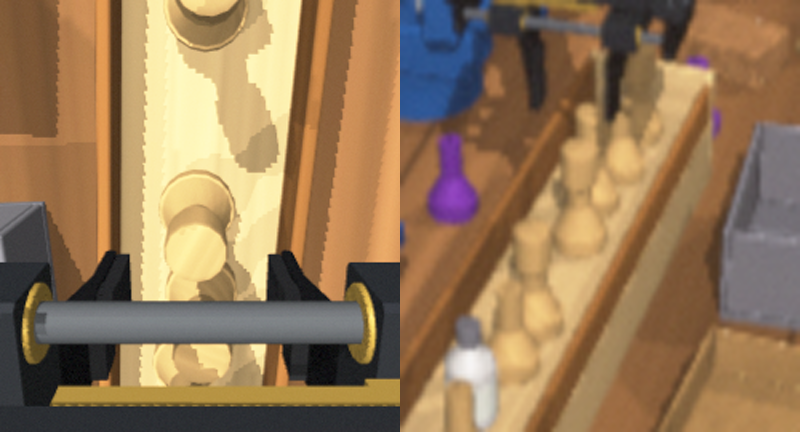

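```bash
python3 - <<'E'
from h import *
def proj(n,X):
    p=camera_params(n);c=np.array(p["R"])@X+np.array(p["t"]);q=p["K"]@c;return (q[:2]/q[2]).round(1)
for dz in(0,.03):
  for dx in(-.026,.026):
    for dy in (0,.0095,): print(dz,dx,dy,proj("side",np.array([.629+dx,-.0658+dy,.1436+dz])))
print("seen tips",210+(537-400)/4,130+107/4.32,210+(611-400)/4,130+119/4.32)
print("B top pred",proj("side",np.array([.6285,-.069,.146])),"seen",210+(578-400)/4,130+142/4.32)
M=camera_params("wrist")["tool_from_camera"];K=camera_params("wrist")["K"]
for w in(0,-.03,-.034):
  for y in(-.0095,.0095):
    c=M[:3,:3].T@(np.array([.026,y,w])-M[:3,3]);q=K@c;print("wrist",w,y,(q[:2]/q[2]).round(1))
print("seen inner tip",130+268/1.6,60+255/1.6)
E
```

```text
0 -0.026 0 [260.5 165.1]
0 -0.026 0.0095 [259.7 166.7]
0 0.026 0 [244.9 163. ]
0 0.026 0.0095 [244.1 164.5]
0.03 -0.026 0 [260.5 157.1]
0.03 -0.026 0.0095 [259.7 158.5]
0.03 0.026 0 [244.7 154.9]
0.03 0.026 0.0095 [243.9 156.4]
seen tips 244.25 154.7685185185185 262.75 157.5462962962963
B top pred [253.1 162.9] seen 254.5 162.87037037037038
wrist 0 -0.0095 [291.1 201.5]
wrist 0 0.0095 [290.1 225.8]
wrist -0.03 -0.0095 [297.1 216.7]
wrist -0.03 0.0095 [295.9 244.4]
wrist -0.034 -0.0095 [298.  219.1]
wrist -0.034 0.0095 [296.8 247.3]
seen inner tip 297.5 219.375
```

Both cameras agree: the real fingertips end about 33 mm above the reported TCP. From here I use tip z = TCP z + 0.033. For pawn B I'll go down to reported TCP 0.085 and close.

Call:
arm_command(series=[60, 0, 0.3, 3, 0, 60, 0, 0, 2.9, 0, 60, 0, 0, 0, 0, 20, 0, 0, 0, 0, 20, 0, 0, 0, 0], grip_force=25)

```text
t: 6.55
tool_pos: [0.6309, -0.0702, 0.0874]
orientation: [1.0, -0.0, 0.002, 0.0]
contact_force: [0.1, -0.1, 0.4]
finger_gap: 0.0432
```

Call:
arm_command(series=[20, 0, 0, 0, 0, 20, 0, 0, 0, 0, 20, 0, 0, 0, 0])

```text
t: 6.85
tool_pos: [0.6297, -0.0705, 0.086]
orientation: [1.0, -0.0, 0.001, 0.0]
contact_force: [-1.2, -0.1, 6.1]
finger_gap: 0.0293
```

Gripped at 29.3 mm, which is the head. Lift, then carry it to the tray at s = −27 mm.

Call:
arm_command(series=[20, 0, 0, -2, 0, 20, 0, 0, -4, 0, 20, 0, 0, -4, 0, 20, 0, 0, -3, 0, 20, 0, 0, 0, 0])

```text
t: 7.35
tool_pos: [0.6317, -0.0703, 0.2198]
orientation: [1.0, -0.0, 0.004, 0.001]
contact_force: [0.5, 0.1, -1.2]
finger_gap: 0.0295
```

Call:
arm_command(series=[20, -2.4, -3.1, 0, 0, 20, -2.4, -3.1, 0, 0, 20, -2.4, -3.1, 0, 0, 20, -2.4, -3.1, 0, 0, 20, -2.4, -3.1, 0, 0])

```text
t: 7.85
tool_pos: [0.5073, 0.0855, 0.2132]
orientation: [1.0, -0.0, -0.001, 0.0]
contact_force: [0.5, 0.8, 0.9]
finger_gap: 0.0295
```

Call:
arm_command(series=[20, -2.4, -3.1, 0, 0, 20, -2.4, -3.1, 0, 0, 20, -2.4, -3.1, 0, 0, 20, 0, 0, 0, 0, 20, 0, 0, 0, 0])

```text
t: 8.35
tool_pos: [0.4363, 0.1778, 0.2138]
orientation: [1.0, 0.001, 0.0, 0.001]
contact_force: [0.4, -0.6, -0.9]
finger_gap: 0.0294
```

Call:
arm_command(series=[20, 0, 0, 4, 0, 20, 0, 0, 4, 0, 20, 0, 0, 3, 0, 20, 0, 0, 1.5, 0, 20, 0, 0, 0, 0])

```text
t: 8.85
tool_pos: [0.4352, 0.1755, 0.0864]
orientation: [1.0, -0.001, -0.003, 0.0]
contact_force: [-0.9, -0.0, 0.2]
finger_gap: 0.0294
```

Call:
arm_command(series=[20, 0, 0, 0.4, 0, 20, 0, 0, 0.2, 0, 20, 0, 0, 0, 0])

```text
t: 9.15
tool_pos: [0.4377, 0.1775, 0.084]
orientation: [1.0, -0.0, 0.001, -0.0]
contact_force: [0.0, -0.3, -0.9]
finger_gap: 0.0293
```

Call:
arm_command(series=[20, 0, 0, 0.2, 0, 50, 0, 0, 0, 0, 50, 0, 0, 0, 0, 50, 0, 0, 0, 0, 50, 0, 0, 0, 0])

```text
t: 9.65
tool_pos: [0.4372, 0.1776, 0.0816]
orientation: [1.0, -0.0, 0.0, 0.0]
contact_force: [0.2, -0.4, -0.5]
finger_gap: 0.0425
```

Call:
arm_command(series=[60, 0, 0, -3, 0, 60, 0, 0, -4, 0, 60, 0, 0, -4, 0, 60, 3.1, 2.2, -2, 0, 60, 3.5, 2.4, 0, 0])

```text
t: 10.15
tool_pos: [0.5058, 0.1325, 0.216]
orientation: [1.0, 0.001, 0.004, 0.001]
contact_force: [0.7, 0.1, -0.5]
finger_gap: 0.0524
```

```bash
python3 - <<'E'
from h import *
import cv2
a=capture("side")[110:300,210:410,::-1]
b=capture("top")[150:260,145:245,::-1]
a=cv2.resize(a,(440,418),interpolation=cv2.INTER_CUBIC);b=cv2.resize(b,(360,396),interpolation=cv2.INTER_CUBIC);b=np.vstack([b,np.zeros((22,360,3),np.uint8)])
cv2.imwrite("pics/a5.png",np.hstack([a,b]))
E
```

```text
(no output)
```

View pics/a5.png

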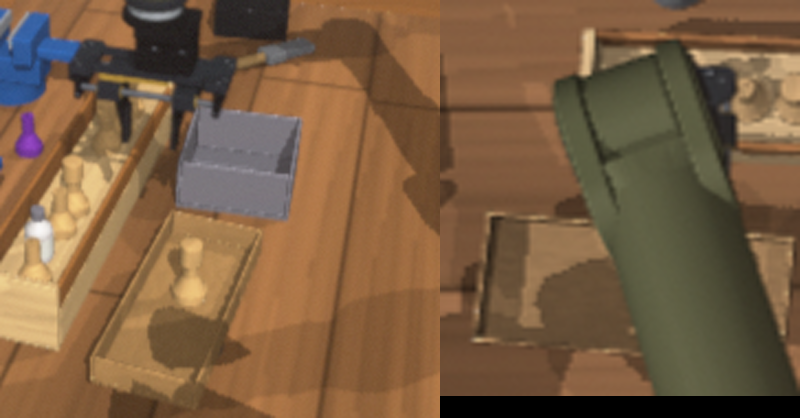

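Pawn B stands just to the −y side of the tray's middle, and the tray is level (10 pictures used). Next is pawn A at (0.632, 0.045).

Call:
arm_command(series=[60, 3.2, 2.2, 0, 0, 60, 3.2, 2.2, 0, 0, 60, 3.2, 2.2, 0, 0, 60, 3.2, 2.1, 0, 0, 60, 0, 0, 4, 0])

```text
t: 10.75
tool_pos: [0.6383, 0.0399, 0.1749]
orientation: [1.0, -0.004, 0.005, -0.0]
contact_force: [1.1, 0.4, 0.5]
finger_gap: 0.0523
```

Call:
arm_command(series=[60, 0, 0, 0, 0, 60, 0, 0, 0, 0])

```text
t: 10.95
tool_pos: [0.6298, 0.0452, 0.1709]
orientation: [1.0, 0.0, -0.001, -0.0]
contact_force: [0.2, 1.8, 1.4]
finger_gap: 0.0521
```

Positioned; down 8.5 cm to 0.086 and close.

Call:
arm_command(series=[60, 0.1, 0, 4, 0, 60, 0, 0, 4.5, 0, 60, 0, 0, 0, 0, 20, 0, 0, 0, 0, 20, 0, 0, 0, 0])

```text
t: 11.45
tool_pos: [0.6341, 0.0454, 0.0902]
orientation: [1.0, 0.0, 0.003, -0.0]
contact_force: [1.2, -0.1, -0.2]
finger_gap: 0.043
```

Call:
arm_command(series=[20, 0, 0, 0, 0, 20, 0, 0, 0, 0, 20, 0, 0, 0, 0])

```text
t: 11.75
tool_pos: [0.6332, 0.0448, 0.0888]
orientation: [1.0, -0.0, 0.002, 0.0]
contact_force: [-2.1, -1.5, 6.7]
finger_gap: 0.0292
```

Call:
arm_command(series=[20, 0, 0, -2, 0, 20, 0, 0, -4, 0, 20, 0, 0, -4, 0, 20, 0, 0, -3, 0, 20, 0, 0, 0, 0])

```text
t: 12.25
tool_pos: [0.6348, 0.0454, 0.2222]
orientation: [1.0, -0.0, 0.005, -0.0]
contact_force: [0.4, 0.6, -1.6]
finger_gap: 0.0296
```

Call:
arm_command(series=[20, -2.7, -2.65, 0, 0, 20, -2.7, -2.65, 0, 0, 20, -2.7, -2.65, 0, 0, 20, -2.7, -2.65, 0, 0, 20, -2.7, -2.65, 0, 0])

```text
t: 12.75
tool_pos: [0.4953, 0.1777, 0.2156]
orientation: [1.0, -0.0, -0.001, 0.0]
contact_force: [0.3, 1.3, -1.4]
finger_gap: 0.0295
```

Call:
arm_command(series=[20, -2.7, -2.65, 0, 0, 20, -2.7, -2.65, 0, 0, 20, 0, 0, 0, 0, 20, 0, 0, 0, 0])

```text
t: 13.15
tool_pos: [0.4423, 0.2303, 0.2161]
orientation: [1.0, 0.001, 0.0, 0.001]
contact_force: [-0.3, -0.0, -1.7]
finger_gap: 0.0295
```

Call:
arm_command(series=[20, 0, -0.1, 4, 0, 20, 0, 0, 4, 0, 20, 0, 0, 3, 0, 20, 0, 0, 1.5, 0, 20, 0, 0, 0, 0])

```text
t: 13.65
tool_pos: [0.442, 0.2295, 0.0893]
orientation: [1.0, -0.001, -0.002, 0.0]
contact_force: [0.4, -1.0, -1.0]
finger_gap: 0.0293
```

Call:
arm_command(series=[20, 0, 0, 0.3, 0, 20, 0, 0, 0.2, 0, 20, 0, 0, 0, 0])

```text
t: 13.95
tool_pos: [0.444, 0.2313, 0.0874]
orientation: [1.0, -0.0, 0.001, -0.0]
contact_force: [-0.7, 0.2, -0.6]
finger_gap: 0.029
```

Call:
arm_command(series=[20, 0, 0, 0.3, 0, 50, 0, 0, 0, 0, 50, 0, 0, 0, 0, 50, 0, 0, 0, 0, 50, 0, 0, 0, 0])

```text
t: 14.45
tool_pos: [0.4432, 0.2311, 0.0836]
orientation: [1.0, -0.0, 0.0, 0.0]
contact_force: [-0.3, 0.2, -0.1]
finger_gap: 0.0427
```

Call:
arm_command(series=[60, 0, 0, -3, 0, 60, 0, 0, -4, 0, 60, 0, 0, -4, 0, 60, 1.9, 3.6, -2, 0, 60, 2.1, 4, 0, 0])

```text
t: 14.95
tool_pos: [0.4852, 0.1568, 0.2176]
orientation: [1.0, 0.002, 0.004, -0.0]
contact_force: [0.7, -0.6, -0.5]
finger_gap: 0.0521
```

Call:
arm_command(series=[60, 2.1, 4, 0, 0, 60, 2.1, 4, 0, 0, 60, 2.1, 4, 0, 0, 60, 2.1, 4, 0, 0, 60, 2.1, 4, 0, 0])

```text
t: 15.45
tool_pos: [0.5886, -0.0468, 0.2135]
orientation: [1.0, -0.0, 0.0, 0.0]
contact_force: [0.5, 1.1, 0.7]
finger_gap: 0.0518
```

Call:
arm_command(series=[60, 0, 0, 0, 0, 60, 0, 0, 0, 0, 60, 0, 0, 0, 0])

```text
t: 15.75
tool_pos: [0.5876, -0.0433, 0.2135]
orientation: [1.0, 0.001, -0.0, -0.0]
contact_force: [0.3, 0.4, -0.3]
finger_gap: 0.0522
```

```bash
python3 - <<'E'
from h import *
import cv2
s=r.sense();print(s["tool_pos"],s["orientation"])
b=capture("wrist")[0:300,60:460,::-1]
a=capture("top")[150:260,145:265,::-1]
b=cv2.resize(b,(560,420),interpolation=cv2.INTER_CUBIC);a=cv2.resize(a,(240,220),interpolation=cv2.INTER_CUBIC);a=np.vstack([a,np.zeros((200,240,3),np.uint8)])
cv2.imwrite("pics/a6.png",np.hstack([b,a]))
E
```

```text
[ 0.58763367 -0.04326468  0.21347641] [ 9.99999626e-01  7.47509555e-04 -1.01159348e-04 -4.23983621e-04]
```

View pics/a6.png

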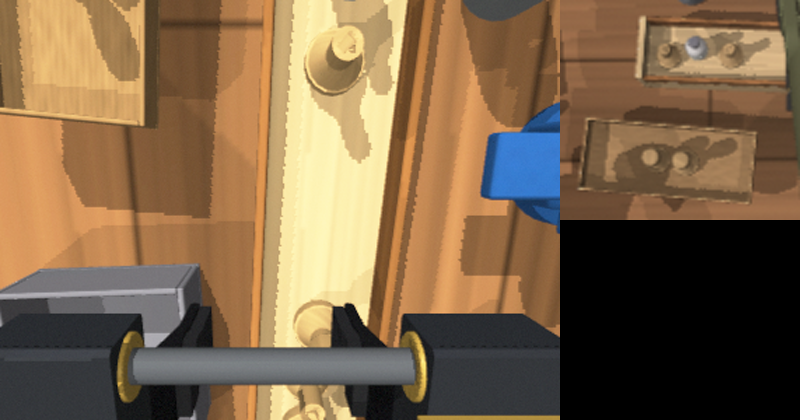

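The tray shows both pawns standing, symmetric about the middle. Pawn C's foot is at wrist picture (320,322) and has not moved. Eleven pictures viewed. Next I approach C at (0.630, −0.126).

Call:
arm_command(series=[60, 2.1, 4.1, 0, 0, 60, 2.1, 4.1, 0, 0, 60, 0, 0, 4, 0, 60, 0, 0, 0, 0, 60, 0, 0, 0, 0])

```text
t: 16.35
tool_pos: [0.6292, -0.1249, 0.1735]
orientation: [1.0, 0.001, -0.001, -0.001]
contact_force: [0.5, 0.6, 0.5]
finger_gap: 0.052
```

```bash
python3 - <<'E'
from h import *
import cv2
s=r.sense();print(s["tool_pos"])
cv2.imwrite("pics/w7.png",capture("wrist")[:,:,::-1])
E
```

```text
[ 0.62923386 -0.1248883   0.17348837]
```

View pics/w7.png

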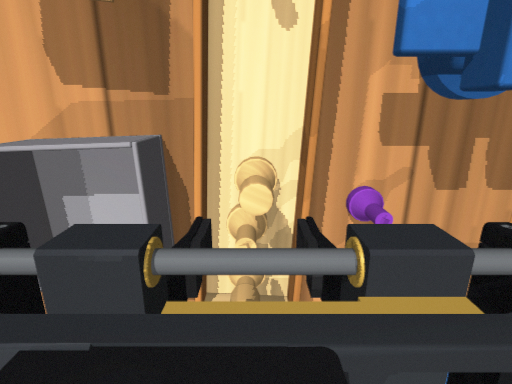

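Head C's top at (256,202) gives (0.630, −0.126), which confirms it. Descend and grip.

Call:
arm_command(series=[60, 0.1, 0.1, 4.2, 0, 60, 0, 0, 4.5, 0, 60, 0, 0, 0, 0, 20, 0, 0, 0, 0, 20, 0, 0, 0, 0])

```text
t: 16.9
tool_pos: [0.6333, -0.1275, 0.0903]
orientation: [1.0, 0.0, 0.003, 0.001]
contact_force: [0.6, 0.3, 0.4]
finger_gap: 0.043
```

Call:
arm_command(series=[20, 0, 0, 0, 0, 20, 0, 0, 0, 0, 20, 0, 0, 0, 0])

```text
t: 17.2
tool_pos: [0.6321, -0.1281, 0.0888]
orientation: [1.0, -0.0, 0.001, 0.0]
contact_force: [-0.9, 0.6, 5.9]
finger_gap: 0.0295
```

Call:
arm_command(series=[20, 0, 0, -2, 0, 20, 0, 0, -4, 0, 20, 0, 0, -4, 0, 20, 0, 0, -3, 0, 20, 0, 0, 0, 0])

```text
t: 17.7
tool_pos: [0.6339, -0.128, 0.2226]
orientation: [1.0, -0.0, 0.005, 0.001]
contact_force: [-0.1, 1.1, -1.2]
finger_gap: 0.0291
```

Call:
arm_command(series=[20, -1.85, -4.1, 0, 0, 20, -1.85, -4.1, 0, 0, 20, -1.85, -4.1, 0, 0, 20, -1.85, -4.1, 0, 0, 20, -1.85, -4.1, 0, 0])

```text
t: 18.2
tool_pos: [0.5371, 0.0784, 0.2158]
orientation: [1.0, -0.0, -0.0, 0.0]
contact_force: [0.5, 0.4, -0.8]
finger_gap: 0.0293
```

Call:
arm_command(series=[20, -1.85, -4.1, 0, 0, 20, -1.85, -4.1, 0, 0, 20, -1.85, -4.1, 0, 0, 20, -1.85, -4.1, 0, 0, 20, -1.85, -4.1, 0, 0])

```text
t: 18.7
tool_pos: [0.4449, 0.2831, 0.216]
orientation: [1.0, -0.0, 0.0, 0.0]
contact_force: [1.5, 0.1, -0.8]
finger_gap: 0.0296
```

Call:
arm_command(series=[20, 0, 0, 0, 0, 20, 0, 0, 0, 0])

```text
t: 18.9
tool_pos: [0.4451, 0.2828, 0.216]
orientation: [1.0, 0.001, -0.0, 0.0]
contact_force: [1.3, -1.6, -1.3]
finger_gap: 0.0293
```

Call:
arm_command(series=[20, 0, -0.1, 4, 0, 20, 0, 0, 4, 0, 20, 0, 0, 3, 0, 20, 0, 0, 1.5, 0, 20, 0, 0, 0, 0])

```text
t: 19.4
tool_pos: [0.4454, 0.2808, 0.0893]
orientation: [1.0, -0.001, -0.002, 0.001]
contact_force: [-0.3, -0.1, -0.7]
finger_gap: 0.0294
```

Call:
arm_command(series=[20, 0, 0, 0.4, 0, 20, 0, 0, 0.3, 0, 20, 0, 0, 0, 0])

```text
t: 19.7
tool_pos: [0.4468, 0.2832, 0.0852]
orientation: [1.0, -0.0, 0.001, -0.0]
contact_force: [-0.8, -0.9, -0.4]
finger_gap: 0.0294
```

Call:
arm_command(series=[50, 0, 0, 0.1, 0, 50, 0, 0, 0, 0, 50, 0, 0, 0, 0, 50, 0, 0, 0, 0, 55, 0, 0, 0, 0])

```text
t: 20.2
tool_pos: [0.4462, 0.2831, 0.0835]
orientation: [1.0, -0.0, 0.0, 0.0]
contact_force: [0.0, 0.3, 1.9]
finger_gap: 0.0452
```

Call:
arm_command(series=[60, 0, 0, -3, 0, 60, 0, 0, -4, 0, 60, 0, 0, -4, 0, 60, 1.5, 4, -2, 0, 60, 1.5, 4.4, 0, 0])

```text
t: 20.7
tool_pos: [0.4777, 0.2012, 0.2173]
orientation: [1.0, 0.002, 0.003, -0.001]
contact_force: [1.1, -0.2, -1.0]
finger_gap: 0.0522
```

Call:
arm_command(series=[60, 1.45, 4.3, 0, 0, 60, 1.45, 4.3, 0, 0, 60, 1.45, 4.3, 0, 0, 60, 1.45, 4.3, 0, 0, 60, 1.45, 4.3, 0, 0])

```text
t: 21.2
tool_pos: [0.5488, -0.0179, 0.2136]
orientation: [1.0, -0.0, 0.0, 0.0]
contact_force: [0.5, 0.7, -0.4]
finger_gap: 0.0523
```

Call:
arm_command(series=[60, 1.45, 4.3, 0, 0, 60, 1.45, 4.3, 0, 0, 60, 1.45, 4.3, 0, 0, 60, 1.45, 4.3, 0, 0, 60, 1.45, 4.3, 0, 0])

```text
t: 21.7
tool_pos: [0.6212, -0.233, 0.2133]
orientation: [1.0, -0.0, -0.0, 0.0]
contact_force: [0.1, 0.1, -0.1]
finger_gap: 0.0523
```

Call:
arm_command(series=[60, 0, 0, 3, 0, 60, 0, 0, 0, 0, 60, 0, 0, 0, 0, 60, 0, 0, 0, 0])

```text
t: 22.1
tool_pos: [0.6217, -0.2292, 0.185]
orientation: [1.0, 0.001, 0.001, 0.0]
contact_force: [0.4, -0.1, 0.3]
finger_gap: 0.0522
```

```bash
python3 - <<'E'
from h import *
import cv2
s=r.sense();print(s["tool_pos"],s["orientation"])
b=capture("wrist")[60:300,100:400,::-1]
a=capture("top")[150:260,145:345,::-1]
a=cv2.resize(a,None,fx=2,fy=2,interpolation=cv2.INTER_CUBIC);a=np.vstack([a,np.zeros((100,400,3),np.uint8)])
b=cv2.resize(b,(400,320),interpolation=cv2.INTER_CUBIC)
cv2.imwrite("pics/a8.png",np.hstack([b,a]))
E
```

```text
[ 0.62165227 -0.22924756  0.18502815] [9.99999060e-01 1.04925037e-03 8.78369710e-04 8.21543655e-05]
```

View pics/a8.png

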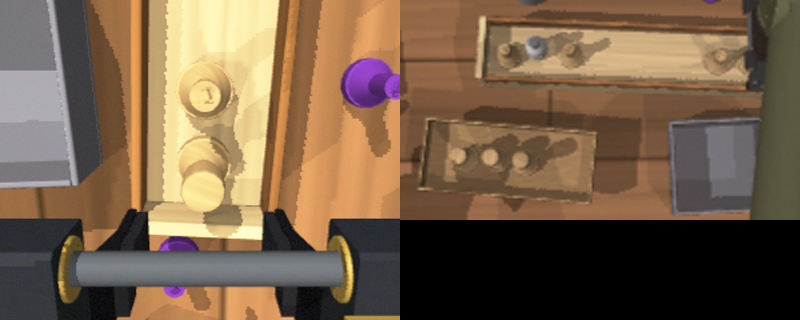

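The tray is level with three pawns. Head D's top at crop (204,192) gives (0.620, −0.236). Stub 3's neck at crop (207,94) gives (0.622, −0.175). Thirteen pictures viewed. Descend on D.

Call:
arm_command(series=[60, -0.1, 0.7, 2, 0, 60, 0, 0, 4, 0, 60, 0, 0, 3.8, 0, 60, 0, 0, 0, 0, 20, 0, 0, 0, 0])

```text
t: 22.7
tool_pos: [0.6202, -0.2376, 0.0866]
orientation: [1.0, 0.0, 0.0, 0.0]
contact_force: [0.5, 0.3, 0.7]
finger_gap: 0.0495
```

Call:
arm_command(series=[20, 0, 0, 0, 0, 20, 0, 0, 0, 0, 20, 0, 0, 0, 0, 20, 0, 0, 0, 0])

```text
t: 23.1
tool_pos: [0.6209, -0.2384, 0.0876]
orientation: [1.0, -0.0, 0.001, 0.001]
contact_force: [-1.4, 0.3, 6.5]
finger_gap: 0.0293
```

Call:
arm_command(series=[20, 0, 0, -2, 0, 20, 0, 0, -4, 0, 20, 0, 0, -4, 0, 20, 0, 0, -3, 0, 20, 0, 0, 0, 0])

```text
t: 23.6
tool_pos: [0.6227, -0.2385, 0.2214]
orientation: [1.0, -0.0, 0.004, 0.002]
contact_force: [0.8, 0.1, -1.6]
finger_gap: 0.0295
```

Call:
arm_command(series=[20, -2.1, -4, 0, 0, 20, -2.1, -4, 0, 0, 20, -2.1, -4, 0, 0, 20, -2.1, -4, 0, 0, 20, -2.1, -4, 0, 0])

```text
t: 24.1
tool_pos: [0.5133, -0.0365, 0.2144]
orientation: [1.0, -0.0, -0.001, 0.0]
contact_force: [-0.5, 1.1, -0.5]
finger_gap: 0.0295
```

Call:
arm_command(series=[20, -2.1, -4, 0, 0, 20, -2.1, -4, 0, 0, 20, -2.1, -4, 0, 0, 20, -2.1, -4, 0, 0, 20, 0, 0, 0, 0])

```text
t: 24.6
tool_pos: [0.4277, 0.1284, 0.2151]
orientation: [1.0, 0.005, -0.0, 0.0]
contact_force: [0.5, -0.1, -1.6]
finger_gap: 0.0295
```

Call:
arm_command(series=[20, 0, 0, 0, 0, 20, 0, 0, 0, 0])

```text
t: 24.8
tool_pos: [0.4311, 0.1207, 0.215]
orientation: [1.0, -0.001, -0.0, 0.0]
contact_force: [0.8, -0.8, -1.3]
finger_gap: 0.0291
```

Call:
arm_command(series=[20, 0.1, -0.2, 4, 0, 20, 0, 0, 4, 0, 20, 0, 0, 3, 0, 20, 0, 0, 1.5, 0, 20, 0, 0, 0, 0])

```text
t: 25.3
tool_pos: [0.4301, 0.1223, 0.0878]
orientation: [1.0, -0.001, -0.003, -0.0]
contact_force: [0.2, 0.5, -1.7]
finger_gap: 0.0293
```

Call:
arm_command(series=[20, 0, 0, 0.4, 0, 20, 0, 0, 0.3, 0, 20, 0, 0, 0, 0])

```text
t: 25.6
tool_pos: [0.4326, 0.1238, 0.0839]
orientation: [1.0, -0.001, 0.0, 0.0]
contact_force: [-0.2, 0.1, -2.0]
finger_gap: 0.0299
```

Call:
arm_command(series=[50, 0, 0, 0, 0, 50, 0, 0, 0, 0, 50, 0, 0, 0, 0, 50, 0, 0, 0, 0, 55, 0, 0, 0, 0])

```text
t: 26.1
tool_pos: [0.4321, 0.1241, 0.0836]
orientation: [1.0, -0.0, 0.0, 0.0]
contact_force: [-0.5, -0.3, -1.0]
finger_gap: 0.0456
```

Call:
arm_command(series=[60, 0, 0, -3, 0, 60, 0, 0, -4, 0, 60, 0, 0, -4, 0, 60, 2.5, 3.5, -2, 0, 60, 2.7, 4, 0, 0])

```text
t: 26.6
tool_pos: [0.4869, 0.0498, 0.2178]
orientation: [1.0, 0.002, 0.004, 0.001]
contact_force: [1.4, -1.0, 0.6]
finger_gap: 0.0519
```

All four pawns are released. Next is stub 3 at (0.622, −0.176).

Call:
arm_command(series=[60, 2.3, 3.7, 0, 0, 60, 2.3, 3.7, 0, 0, 60, 2.3, 3.7, 0, 0, 60, 2.3, 3.7, 0, 0, 60, 2.3, 3.7, 0, 0])

```text
t: 27.1
tool_pos: [0.5996, -0.1378, 0.2132]
orientation: [1.0, -0.0, -0.0, 0.0]
contact_force: [0.3, -0.5, 0.1]
finger_gap: 0.0521
```

Call:
arm_command(series=[60, 2.3, 3.8, 0, 0, 60, 0, 0, 4, 0, 60, 0, 0, 0, 0, 60, 0, 0, 0, 0, 60, 0, 0, 0, 0])

```text
t: 27.6
tool_pos: [0.6226, -0.1727, 0.1754]
orientation: [1.0, 0.001, 0.001, 0.0]
contact_force: [-0.1, 0.3, 0.6]
finger_gap: 0.0521
```

```bash
python3 - <<'E'
from h import *
import cv2
s=r.sense();print(s["tool_pos"],s["orientation"])
b=capture("wrist")[60:300,100:400,::-1]
a=capture("top")[150:260,145:345,::-1]
a=cv2.resize(a,None,fx=2,fy=2,interpolation=cv2.INTER_CUBIC);a=np.vstack([a,np.zeros((100,400,3),np.uint8)])
b=cv2.resize(b,(400,320),interpolation=cv2.INTER_CUBIC)
cv2.imwrite("pics/a9.png",np.hstack([b,a]))
E
```

```text
[ 0.62262531 -0.17273359  0.17536872] [9.99999160e-01 6.85859057e-04 1.07610432e-03 2.24938977e-04]
```

View pics/a9.png

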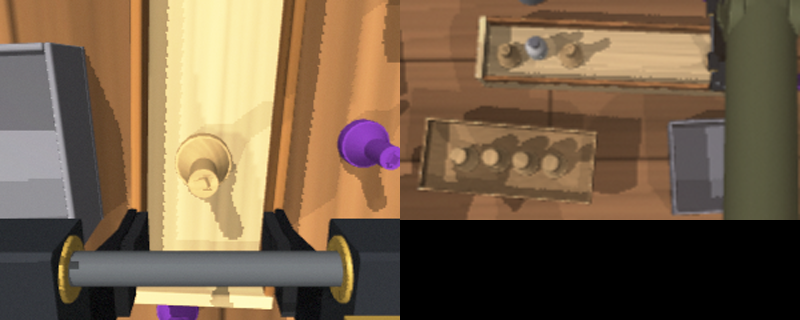

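The tray is level with all four pawns. Stub 3's neck at crop (204,184) gives (0.621, −0.177). Fourteen pictures viewed.

Call:
arm_command(series=[60, -0.2, 0.4, 2, 0, 60, 0, 0, 4, 0, 60, 0, 0, 4, 0, 60, 0, 0, 0, 0, 10, 0, 0, 0, 0])

```text
t: 28.2
tool_pos: [0.6203, -0.1777, 0.0749]
orientation: [1.0, 0.0, 0.0, 0.0]
contact_force: [0.7, -0.5, 1.0]
finger_gap: 0.0492
```

Call:
arm_command(series=[10, 0, 0, 0, 0, 10, 0, 0, 0, 0, 10, 0, 0, 0, 0, 10, 0, 0, 0, 0, 10, 0, 0, 0, 0])

```text
t: 28.7
tool_pos: [0.6206, -0.1782, 0.0744]
orientation: [1.0, -0.0, 0.001, 0.0]
contact_force: [0.3, 0.1, 3.7]
finger_gap: 0.0194
```

Call:
arm_command(series=[10, 0, 0, 0, 0, 10, 0, 0, 0, 0])

```text
t: 28.9
tool_pos: [0.6206, -0.1782, 0.0743]
orientation: [1.0, -0.0, 0.001, 0.0]
contact_force: [1.0, 0.2, 5.0]
finger_gap: 0.0195
```

Call:
arm_command(series=[10, 0, 0, -2, 0, 10, 0, 0, -4, 0, 10, 0, 0, -4, 0, 10, 0, 0, -3, 0, 10, 0, 0, 0, 0])

```text
t: 29.4
tool_pos: [0.6222, -0.1782, 0.2081]
orientation: [1.0, -0.0, 0.003, 0.001]
contact_force: [0.5, 0.0, -0.7]
finger_gap: 0.0191
```

Call:
arm_command(series=[10, -3.85, 0.9, 0, 0, 10, -3.85, 0.9, 0, 0, 10, -3.85, 0.9, 0, 0, 10, -3.85, 0.9, 0, 0, 10, -3.85, 0.9, 0, 0])

```text
t: 29.9
tool_pos: [0.4247, -0.2229, 0.2017]
orientation: [1.0, -0.0, -0.001, -0.001]
contact_force: [0.3, -0.3, -0.9]
finger_gap: 0.0193
```

Call:
arm_command(series=[10, 0, 0, 0, 0, 10, 0, 0, 4, 0, 10, 0, 0, 4, 0, 10, 0, 0, 4, 0, 10, 0, 0, 3, 0])

```text
t: 30.4
tool_pos: [0.4256, -0.2216, 0.0499]
orientation: [1.0, -0.0, -0.002, -0.001]
contact_force: [0.3, 0.6, -0.2]
finger_gap: 0.0191
```

Call:
arm_command(series=[10, 0, 0, 1, 0, 10, 0, 0, 0, 0])

```text
t: 30.6
tool_pos: [0.4261, -0.2217, 0.0417]
orientation: [1.0, 0.0, -0.002, -0.001]
contact_force: [-0.0, -0.6, -0.7]
finger_gap: 0.0194
```

Call:
arm_command(series=[10, 0, 0, 1, 0, 40, 0, 0, 0, 0, 40, 0, 0, 0, 0, 40, 0, 0, 0, 0, 40, 0, 0, 0, 0])

```text
t: 31.1
tool_pos: [0.4279, -0.2233, 0.0342]
orientation: [1.0, -0.0, 0.001, 0.001]
contact_force: [0.2, 0.6, -0.1]
finger_gap: 0.034
```

Call:
arm_command(series=[45, 0, 0, -4, 0, 60, 0, 0, -4.5, 0, 60, 0, 0, -4.5, 0, 60, 0, 0, -4.5, 0, 60, 2.3, -3.5, 0, 0])

```text
t: 31.6
tool_pos: [0.4518, -0.1949, 0.2152]
orientation: [1.0, -0.006, 0.004, 0.005]
contact_force: [2.6, -0.1, -0.5]
finger_gap: 0.0516
```

Call:
arm_command(series=[60, 2.3, -3.5, 0, 0, 60, 2.3, -3.5, 0, 0, 60, 2.3, -3.5, 0, 0, 60, 2.3, -3.5, 0, 0, 60, 2.3, -3.5, 0, 0])

```text
t: 32.1
tool_pos: [0.5664, -0.0119, 0.2091]
orientation: [1.0, -0.001, 0.001, 0.0]
contact_force: [1.1, -0.3, 0.1]
finger_gap: 0.0518
```

Call:
arm_command(series=[60, 2.3, -3.5, 0, 0, 60, 2.3, -3.5, 0, 0, 60, 2.3, -3.5, 0, 0, 60, 0, 0, 0, 0, 60, 0, 0, 0, 0])

```text
t: 32.6
tool_pos: [0.6343, 0.0933, 0.2081]
orientation: [1.0, 0.001, -0.0, -0.0]
contact_force: [-0.3, -0.0, -0.9]
finger_gap: 0.0524
```

```bash
python3 - <<'E'
from h import *
import cv2
s=r.sense();print(s["tool_pos"],s["orientation"])
b=capture("wrist")[0:300,50:450,::-1]
a=capture("side")[100:300,190:420,::-1]
b=cv2.resize(b,(480,360),interpolation=cv2.INTER_CUBIC);a=cv2.resize(a,(320,278),interpolation=cv2.INTER_CUBIC);a=np.vstack([a,np.zeros((82,320,3),np.uint8)])
cv2.imwrite("pics/a10.png",np.hstack([b,a]))
E
```

```text
[0.63434883 0.09334545 0.20813835] [ 9.99999313e-01  1.06913676e-03 -4.01628199e-04 -2.62482693e-04]
```

View pics/a10.png

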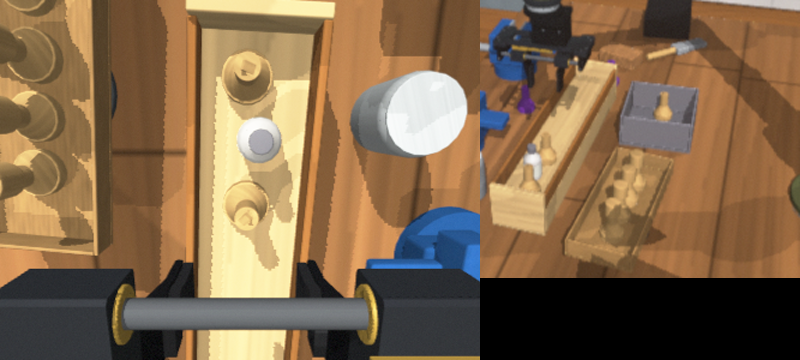

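Stub 3 stands in the crate. Stub 2's neck at crop (247,217) gives (0.635, 0.096), and stub 1's at (246,72) gives (0.635, 0.208). Fifteen pictures viewed. Descend on stub 2.

Call:
arm_command(series=[60, 0.1, -0.3, 4, 0, 60, 0, 0, 4.5, 0, 60, 0, 0, 4.8, 0, 60, 0, 0, 0, 0, 10, 0, 0, 0, 0])

```text
t: 33.2
tool_pos: [0.6355, 0.0932, 0.0763]
orientation: [1.0, -0.001, -0.0, 0.0]
contact_force: [0.3, -0.3, 0.1]
finger_gap: 0.0492
```

Call:
arm_command(series=[10, 0, 0, 0, 0, 10, 0, 0, 0, 0, 10, 0, 0, 0, 0, 10, 0, 0, 0, 0, 10, 0, 0, 0, 0])

```text
t: 33.7
tool_pos: [0.6359, 0.0951, 0.0765]
orientation: [1.0, -0.0, 0.001, 0.0]
contact_force: [-1.6, -0.9, 3.9]
finger_gap: 0.0189
```

Call:
arm_command(series=[10, 0, 0, 0, 0, 10, 0, 0, 0, 0])

```text
t: 33.9
tool_pos: [0.636, 0.0951, 0.0766]
orientation: [1.0, -0.0, 0.001, 0.0]
contact_force: [-1.9, -0.1, 6.2]
finger_gap: 0.0191
```

Call:
arm_command(series=[10, 0, 0, -2, 0, 10, 0, 0, -4, 0, 10, 0, 0, -4, 0, 10, 0, 0, -3, 0, 10, 0, 0, 0, 0])

```text
t: 34.4
tool_pos: [0.638, 0.0962, 0.2104]
orientation: [1.0, -0.0, 0.004, -0.001]
contact_force: [0.1, -0.4, -0.6]
finger_gap: 0.0191
```

Call:
arm_command(series=[10, -2.6, 3.3, 0, 0, 10, -2.6, 3.3, 0, 0, 10, -2.6, 3.3, 0, 0, 10, -2.6, 3.3, 0, 0, 10, -2.6, 3.3, 0, 0])

```text
t: 34.9
tool_pos: [0.5035, -0.0713, 0.2041]
orientation: [1.0, -0.0, -0.001, -0.0]
contact_force: [-0.7, -0.7, -0.5]
finger_gap: 0.0192
```

Call:
arm_command(series=[10, -2.6, 3.3, 0, 0, 10, -2.6, 3.3, 0, 0, 10, -2.6, 3.3, 0, 0, 10, 0, 0, 0, 0, 10, 0, 0, 0, 0])

```text
t: 35.4
tool_pos: [0.4265, -0.1695, 0.2046]
orientation: [1.0, -0.002, -0.0, -0.0]
contact_force: [1.2, 0.5, -1.0]
finger_gap: 0.019
```

Call:
arm_command(series=[10, 0, 0, 4, 0, 10, 0, 0, 4.5, 0, 10, 0, 0, 4.5, 0, 10, 0, 0, 3.5, 0, 10, 0, 0, 0.4, 0])

```text
t: 35.9
tool_pos: [0.4243, -0.1652, 0.0321]
orientation: [1.0, 0.002, -0.004, -0.003]
contact_force: [0.0, 0.1, 0.2]
finger_gap: 0.019
```

Call:
arm_command(series=[40, 0, 0, 0, 0, 40, 0, 0, 0, 0, 40, 0, 0, 0, 0, 40, 0, 0, 0, 0, 40, 0, 0, 0, 0])

```text
t: 36.4
tool_pos: [0.4281, -0.1695, 0.0375]
orientation: [1.0, -0.0, 0.001, 0.001]
contact_force: [0.7, -0.4, -0.5]
finger_gap: 0.0346
```

Call:
arm_command(series=[45, 0, 0, -4, 0, 60, 0, 0, -4.5, 0, 60, 0, 0, -4.5, 0, 60, 0, 0, -4, 0, 60, 2.1, -3.8, 0, 0])

```text
t: 36.9
tool_pos: [0.4501, -0.1375, 0.2123]
orientation: [1.0, -0.006, 0.004, 0.004]
contact_force: [1.8, -0.7, -0.3]
finger_gap: 0.0517
```

Call:
arm_command(series=[60, 2.1, -3.8, 0, 0, 60, 2.1, -3.8, 0, 0, 60, 2.1, -3.8, 0, 0, 60, 2.1, -3.8, 0, 0, 60, 2.1, -3.8, 0, 0])

```text
t: 37.4
tool_pos: [0.5544, 0.06, 0.2071]
orientation: [1.0, -0.001, 0.001, 0.0]
contact_force: [0.8, -1.1, 0.7]
finger_gap: 0.0525
```

Call:
arm_command(series=[60, 2.1, -3.8, 0, 0, 60, 2.1, -3.8, 0, 0, 60, 2.1, -3.8, 0, 0, 60, 2.0, -3.6, 0, 0, 60, 0, 0, 0, 0])

```text
t: 37.9
tool_pos: [0.6358, 0.2166, 0.2054]
orientation: [1.0, 0.004, -0.001, -0.003]
contact_force: [0.2, -0.2, -0.2]
finger_gap: 0.0522
```

Call:
arm_command(series=[60, 0, 0, 0, 0, 60, 0, 0, 0, 0])

```text
t: 38.1
tool_pos: [0.6367, 0.2074, 0.2065]
orientation: [1.0, -0.001, 0.0, 0.001]
contact_force: [-0.5, 0.0, 0.5]
finger_gap: 0.0519
```

```bash
python3 - <<'E'
from h import *
import cv2
o=cv2.resize(cv2.imread("pics/side0.png"),(512,384),interpolation=cv2.INTER_AREA)
n=capture("side")[:,:,::-1]
p=camera_params("side")
for nm,X in(("stub1",[.6355,.208,.11]),("stub1foot",[.6355,.208,.07]),("glue",[.644,.1556,.11])):
    c=p["R"]@np.array(X)+np.array(p["t"]);q=p["K"]@c;u,v=(q[:2]/q[2]).round().astype(int)
    A=o[v-12:v+12,u-12:u+12].copy();B=n[v-18:v+18,u-18:u+18].copy()
    m=cv2.matchTemplate(B,A,cv2.TM_CCOEFF_NORMED);_,s,_,l=cv2.minMaxLoc(m);print(nm,(u,v),"score",round(s,2),"shift px",l[0]-6,l[1]-6)
E
```

```text
stub1 (np.int64(224), np.int64(223)) score 0.91 shift px 0 0
stub1foot (np.int64(225), np.int64(234)) score 0.77 shift px 0 1
glue (np.int64(227), np.int64(212)) score 0.92 shift px 0 0
```

Stub 1 and the glue have not moved. Descend with a 3 mm bias away from the glue.

Call:
arm_command(series=[60, -0.1, -0.3, 4, 0, 60, 0, 0, 4.5, 0, 60, 0, 0, 4.2, 0, 60, 0, 0, 0, 0, 10, 0, 0, 0, 0])

```text
t: 38.65
tool_pos: [0.6359, 0.2103, 0.0804]
orientation: [1.0, -0.001, 0.0, 0.0]
contact_force: [0.5, 0.1, 1.2]
finger_gap: 0.0493
```

Call:
arm_command(series=[10, 0, 0, 0, 0, 10, 0, 0, 0, 0, 10, 0, 0, 0, 0, 10, 0, 0, 0, 0, 10, 0, 0, 0, 0])

```text
t: 39.15
tool_pos: [0.6357, 0.212, 0.0799]
orientation: [1.0, -0.0, 0.0, 0.0]
contact_force: [-0.2, 0.2, 0.1]
finger_gap: 0.0131
```

Call:
arm_command(series=[10, 0, 0, 0, 0, 10, 0, 0, 0, 0])

```text
t: 39.35
tool_pos: [0.6354, 0.2119, 0.0793]
orientation: [1.0, -0.0, -0.0, 0.0]
contact_force: [-1.9, -0.1, 0.8]
finger_gap: 0.0093
```

Closed to 9 mm, so it missed. Open, rise, and find where the stub is.

Call:
arm_command(series=[60, 0, 0, 0, 0, 60, 0, 0, 0, 0, 60, 0, 0, 0, 0, 60, 0, 0, 0, 0, 60, 0, 0, 0, 0])

```text
t: 39.85
tool_pos: [0.6356, 0.2121, 0.0794]
orientation: [1.0, -0.0, 0.0, -0.0]
contact_force: [0.1, -0.0, 0.2]
finger_gap: 0.0416
```

Call:
arm_command(series=[60, 0, 0, 0, 0, 60, 0, 0, 0, 0, 60, 0, 0, -4, 0, 60, 0, 0, -4.5, 0, 60, 0, 0, -4.5, 0])

```text
t: 40.35
tool_pos: [0.6351, 0.2118, 0.2106]
orientation: [1.0, -0.0, -0.0, 0.0]
contact_force: [0.8, 0.4, 0.3]
finger_gap: 0.0523
```

Call:
arm_command(series=[60, -2, 4, 0, 0, 60, -2, 4, 0, 0, 60, 0, 2, 0, 0, 60, 0, 0, 0, 0, 60, 0, 0, 0, 0])

```text
t: 40.85
tool_pos: [0.5956, 0.1119, 0.2096]
orientation: [1.0, -0.001, 0.0, -0.0]
contact_force: [0.5, -0.4, -0.1]
finger_gap: 0.052
```

```bash
python3 - <<'E'
from h import *
import cv2
s=r.sense();print(s["tool_pos"],s["orientation"])
a=capture("side")[130:280,190:370,::-1]
b=capture("wrist")[0:230,130:410,::-1]
t=capture("top")[150:260,145:345,::-1]
b=cv2.resize(b,(420,345),interpolation=cv2.INTER_CUBIC);a=cv2.resize(a,(380,317),interpolation=cv2.INTER_CUBIC);t=cv2.resize(t,(420,231),interpolation=cv2.INTER_CUBIC)
c=np.zeros((590,800,3),np.uint8);c[:345,:420]=b;c[:317,420:]=a;c[345:576,:420]=t
cv2.imwrite("pics/a11.png",c)
E
```

```text
[0.59560058 0.11187329 0.20960902] [ 9.99999669e-01 -7.79028615e-04  1.78556118e-04 -1.49533712e-04]
```

View pics/a11.png

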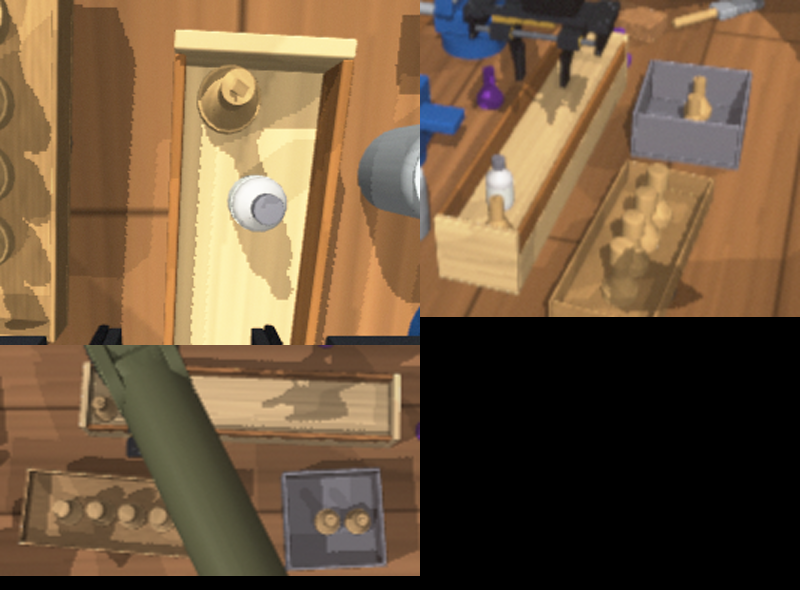

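The stub has been knocked (or squeezed) aside and still stands, towards the rack's +y front corner. Its neck top is at wrist crop (238,87) and top crop (100,57).

```bash
python3 - <<'E'
from h import *
a=np.array([0.5956,0.11187,0.20961]),[.99999967,-.00078,.00018,-.00015]
w=lambda x,y,z:wr(130+x/1.5,y/1.5,z,*a).round(4)
print("neck",w(238,87,.128),"foot",w(229,98,.07),"glue cap",w(267,208,.14),"rail",w(177,200,.096),"endboard inner",w(265,57,.104))
print("top neck",unproj("top",145+100/2.1,150+57/2.1,.128).round(4))
E
```

```text
neck [0.626  0.2294 0.128 ] foot [0.6262 0.231  0.07  ] glue cap [0.6447 0.1591 0.14  ] rail [0.5885 0.1603 0.096 ] endboard inner [0.6454 0.2507 0.104 ]
top neck [0.6249 0.2247 0.128 ]
```

Call:
arm_command(series=[52, 1, -3.9, 0, 0, 52, 1, -3.9, 0, 0, 52, 1, -3.9, 0, 0, 52, 0, 0, 4, 0, 52, 0, 0, 0, 0])

```text
t: 41.5
tool_pos: [0.622, 0.2312, 0.1643]
orientation: [1.0, 0.003, -0.004, 0.001]
contact_force: [-0.0, -1.2, -1.1]
finger_gap: 0.0453
```

Call:
arm_command(series=[52, 0, 0, 0, 0, 52, 0, 0, 0, 0])

```text
t: 41.7
tool_pos: [0.6265, 0.2286, 0.1709]
orientation: [1.0, -0.001, 0.001, -0.0]
contact_force: [-1.0, -0.8, 0.7]
finger_gap: 0.045
```

Descend 9.5 cm to 0.076 and close.

Call:
arm_command(series=[52, 0, 0, 3, 0, 52, 0, 0, 3.5, 0, 52, 0, 0, 3, 0, 52, 0, 0, 0, 0, 10, 0, 0, 0, 0])

```text
t: 42.2
tool_pos: [0.6266, 0.2285, 0.0762]
orientation: [1.0, -0.001, 0.001, -0.0]
contact_force: [0.6, -0.6, 0.8]
finger_gap: 0.0423
```

Call:
arm_command(series=[10, 0, 0, 0, 0, 10, 0, 0, 0, 0, 10, 0, 0, 0, 0, 10, 0, 0, 0, 0, 10, 0, 0, 0, 0])

```text
t: 42.7
tool_pos: [0.6265, 0.2293, 0.0759]
orientation: [1.0, -0.0, 0.001, -0.0]
contact_force: [0.5, 0.0, 6.2]
finger_gap: 0.0191
```

Call:
arm_command(series=[10, 0, 0, 0, 0, 10, 0, 0, 0, 0])

```text
t: 42.9
tool_pos: [0.6265, 0.2293, 0.0758]
orientation: [1.0, -0.0, 0.001, -0.0]
contact_force: [-0.3, -1.0, 5.8]
finger_gap: 0.0195
```

Call:
arm_command(series=[10, 0, 0, -2, 0, 10, 0, 0, -4, 0, 10, 0, 0, -4, 0, 10, 0, 0, -3, 0, 10, 0, 0, 0, 0])

```text
t: 43.4
tool_pos: [0.6273, 0.2307, 0.2094]
orientation: [1.0, -0.0, 0.003, -0.001]
contact_force: [0.5, 0.5, -0.8]
finger_gap: 0.0189
```

Call:
arm_command(series=[10, -2.2, 3.9, 0, 0, 10, -2.2, 3.9, 0, 0, 10, -2.2, 3.9, 0, 0, 10, -2.2, 3.9, 0, 0, 10, -2.2, 3.9, 0, 0])

```text
t: 43.9
tool_pos: [0.5136, 0.0323, 0.2028]
orientation: [1.0, -0.0, -0.001, -0.0]
contact_force: [-0.2, -0.3, 0.1]
finger_gap: 0.0193
```

Call:
arm_command(series=[10, -2.2, 3.9, 0, 0, 10, -2.2, 3.9, 0, 0, 10, -2.2, 3.9, 0, 0, 10, -2.2, 3.9, 0, 0, 10, 0, 0, 0, 0])

```text
t: 44.4
tool_pos: [0.4231, -0.1284, 0.2031]
orientation: [1.0, -0.006, -0.002, 0.001]
contact_force: [-0.4, 1.5, -1.2]
finger_gap: 0.019
```

Call:
arm_command(series=[10, 0, 0, 0, 0, 10, 0, 0, 0, 0])

```text
t: 44.6
tool_pos: [0.4275, -0.1207, 0.2039]
orientation: [1.0, 0.001, -0.0, -0.0]
contact_force: [0.2, 0.9, -1.0]
finger_gap: 0.019
```

Call:
arm_command(series=[10, 0, 0, 4, 0, 10, 0, 0, 4, 0, 10, 0, 0, 4, 0, 10, 0, 0, 3.5, 0, 10, 0, 0, 1, 0])

```text
t: 45.1
tool_pos: [0.425, -0.119, 0.0361]
orientation: [1.0, 0.002, -0.003, -0.002]
contact_force: [-0.3, 0.7, -0.2]
finger_gap: 0.0192
```

Call:
arm_command(series=[40, 0, 0, 0, 0, 40, 0, 0, 0, 0, 40, 0, 0, 0, 0, 40, 0, 0, 0, 0, 40, 0, 0, 0, 0])

```text
t: 45.6
tool_pos: [0.4282, -0.1225, 0.0405]
orientation: [1.0, -0.0, 0.001, 0.001]
contact_force: [0.8, 0.6, -0.3]
finger_gap: 0.0343
```

Call:
arm_command(series=[45, 0, 0, -4, 0, 50, 0, 0, -4.5, 0, 50, 0, 0, -4.5, 0, 50, 0, 0, -4, 0, 50, 0, 4, 0, 0])

```text
t: 46.1
tool_pos: [0.4324, -0.159, 0.2165]
orientation: [1.0, 0.004, 0.005, 0.004]
contact_force: [1.5, -0.6, 0.3]
finger_gap: 0.0433
```

Call:
arm_command(series=[50, 0, 4.5, 0, 0, 50, 0, 4.5, 0, 0, 50, 0, 4.5, 0, 0, 50, 0, 4.5, 0, 0, 50, 0, 4.5, 0, 0])

```text
t: 46.6
tool_pos: [0.427, -0.3891, 0.2099]
orientation: [1.0, -0.001, 0.0, 0.0]
contact_force: [1.4, 0.2, 0.1]
finger_gap: 0.0436
```

Call:
arm_command(series=[50, 0, 4.5, 0, 0, 50, 0, 4.5, 0, 0, 50, 0, 4.5, 0, 0, 50, 0, 0, 0, 0, 50, 0, 0, 0, 0])

```text
t: 47.1
tool_pos: [0.4265, -0.5228, 0.2086]
orientation: [1.0, -0.001, -0.0, -0.001]
contact_force: [0.3, 0.3, 0.1]
finger_gap: 0.0435
```

```bash
python3 - <<'E'
from h import *
import cv2
t=capture("top")[:,:,::-1];s=capture("side")[:,:,::-1]
c=np.zeros((590,800,3),np.uint8)
c[:308,:560]=cv2.resize(t[150:260,145:345],(560,308),interpolation=cv2.INTER_CUBIC)
c[310:590,:400]=cv2.resize(s[140:280,180:380],(400,280),interpolation=cv2.INTER_CUBIC)
cv2.imwrite("pics/fin.png",c);cv2.imwrite("pics/ftop.png",t)
# unmoved bystanders vs first top picture
o=cv2.resize(cv2.imread("pics/top0.png"),(512,384),interpolation=cv2.INTER_AREA)
for n,x,y,h in(("glue",333,270,7),("tin",326,217,14),("offcut",205,286,16),("hammer",180,355,34),("sander",602,296,18),("brush",642,356,24),("tray",312,358,50),("crate",475,364,30)):
    u,v=int(x*.64),int(y*.64);A=o[v-h:v+h,u-h:u+h];B=t[v-h-8:v+h+8,u-h-8:u+h+8]
    m=cv2.matchTemplate(B,A,cv2.TM_CCOEFF_NORMED);_,sc,_,l=cv2.minMaxLoc(m);print(n,round(sc,2),l[0]-8,l[1]-8)
E
```

```text
glue 0.88 0 0
tin 1.0 0 0
offcut 1.0 0 0
hammer 1.0 0 0
sander 0.97 0 0
brush 0.77 0 0
tray 0.82 0 0
crate 0.83 0 0
```

The viewer limit is reached, so I'll do the last check in numbers: skittles in the crate and tray, the tray edges, and an empty rack.

```bash
python3 - <<'E'
from h import *
import cv2
t0=cv2.resize(cv2.imread("pics/top0.png"),(512,384),interpolation=cv2.INTER_AREA);t=cv2.imread("pics/ftop.png")
def proj(X):
    p=camera_params("top");q=p["K"]@(p["R"]@np.array(X)+np.array(p["t"]));return q[:2]/q[2]
# crate: saturated (wood) pixels
x0,x1,y0,y1=285,324,213,253
hsv=cv2.cvtColor(t[y0:y1,x0:x1],cv2.COLOR_BGR2HSV);m=((hsv[...,1]>80)&(hsv[...,2]>60)).astype(np.uint8)
n,_,st,ce=cv2.connectedComponentsWithStats(m)
print("crate blobs",[(int(a[4]),tuple((c+[x0,y0]).round(1))) for a,c in zip(st[1:],ce[1:]) if a[4]>8])
print("expected foot px",[proj([.428,y,.02]).round(1) for y in(-.121,-.170,-.223)])
# pawn head template (pawn on rack at start)
def find(im,T,X,r=5):
    u,v=proj(X).round().astype(int);B=im[v-6-r:v+7+r,u-6-r:u+7+r];_,s,_,l=cv2.minMaxLoc(cv2.matchTemplate(B,T,cv2.TM_CCOEFF_NORMED));return round(s,2),l[0]-r,l[1]-r
u,v=proj([.632,.0424,.146]).round().astype(int);T=t0[v-6:v+7,u-6:u+7]
for X in([.443,.2311,.14],[.437,.1776,.14],[.446,.2831,.14],[.432,.124,.14]):print("tray head",X,find(t,T,X))
for X,k in(([.636,.094,.128],"s2"),([.626,.2285,.128],"s1"),([.622,-.177,.128],"s3"),([.63,-.126,.146],"C")):
    print("rack",k,find(t,T,X))
# tray end edges: local match of corners
for n,(x,y) in dict(TL=(55,238),TR=(393,264),BR=(382,405),BL=(38,380)).items():
    u,v=int(145+x/4),int(150+y/4);A=t0[v-6:v+7,u-6:u+7];B=t[v-10:v+11,u-10:u+11]
    _,s,_,l=cv2.minMaxLoc(cv2.matchTemplate(B,A,cv2.TM_CCOEFF_NORMED));print("tray corner",n,round(s,2),l[0]-4,l[1]-4)
a=capture("top").astype(int);b=capture("top").astype(int);print("motion",abs(a-b).max())
E
```

```text
crate blobs [(213, (np.float64(295.0), np.float64(234.0))), (113, (np.float64(314.7), np.float64(233.5)))]
expected foot px [array([288.1, 233.5]), array([301.1, 233.4]), array([315.2, 233.3])]
tray head [0.443, 0.2311, 0.14] (0.47, 1, 4)
tray head [0.437, 0.1776, 0.14] (0.36, 0, 4)
tray head [0.446, 0.2831, 0.14] (0.63, -1, 1)
tray head [0.432, 0.124, 0.14] (0.35, 0, 0)
rack s2 (0.17, -5, -4)
rack s1 (0.2, -5, 2)
rack s3 (0.25, -1, -3)
rack C (0.44, 1, 4)
tray corner TL 0.96 0 0
tray corner TR 0.95 0 0
tray corner BR 0.99 0 0
tray corner BL 0.98 0 0
motion 30
```

The crate holds three stubs: a merged blob of two plus one, at the expected pixels. All four tray corners have 0 px shift. The head template correlates poorly in the tray's shading, so I'll compare with the earlier viewed crop that showed all four pawns in the tray.

```bash
python3 - <<'E'
import cv2,numpy as np
from workcell import capture,r
p=cv2.resize(cv2.imread("pics/a9.png")[:220,400:800],(200,110),interpolation=cv2.INTER_AREA)
n=capture("top")[150:260,145:345,::-1].copy()
for k,(x,y) in enumerate([(459,156),(491,157),(521,159),(551,162)]):
    u,v=(x-400)//2,y//2;A=p[v-6:v+7,u-6:u+7];B=n[v-11:v+12,u-11:u+12]
    _,s,_,l=cv2.minMaxLoc(cv2.matchTemplate(B,A,cv2.TM_CCOEFF_NORMED));print("pawn",k,round(s,2),l[0]-5,l[1]-5)
a=capture("side").astype(int);b=capture("side").astype(int)
d=abs(a-b).max(2);print("side frame diff >25:",int((d>25).sum()),"mean",d.mean().round(2));s=r.sense();print(s["t"],s["tool_pos"],abs(s["joint_velocities"]).max())
E
```

```text
pawn 0 1.0 0 0
pawn 1 0.98 0 0
pawn 2 0.99 0 0
pawn 3 0.98 0 0
side frame diff >25: 2 mean 2.07
47.45 [ 0.42766891 -0.52111082  0.2102876 ] 0.005627549275800746
```

All four pawns are exactly where they were set down, the tray is unmoved and nothing is in motion. I'm handing in.

```bash
python3 -c "
from workcell import ticket
print(ticket.hand_in())"
```

```text
the job is handed in; nothing more can be done
None
```

I handed the job in at about t = 47 s. The four whole skittles are in the tray and the three headless ones are in the reject crate. The pawns stand in a row about 53 mm apart, symmetric about the tray's middle and loaded from the middle outwards. Every skittle was lifted straight up, well clear of the front rail, before it was brought forward.

**Last checks**
- **Tray:** all four corners match the first picture with 0 px shift. The four pawns match the earlier view of the loaded tray (scores 0.98–1.0, 0 px shift).
- **Crate:** wood-coloured areas at the three places where I set the stubs down, two of them merged into one blob.
- **Bystanders and rack:** the glue and the other bystanders show 0 px shift (brush match only 0.77). The skittle places I checked on the rack are empty.
- **Motion:** nothing was moving, and the gripper was clear of everything.

**What disagreed or failed**
- **Fingertips:** they sit about 33 mm above the reported TCP. My first grasp closed just above a head and held nothing. Both the wrist and side cameras showed the offset, and I allowed for it from then on.
- **Last stub:** the first grasp missed. It had moved about 2 cm towards the front corner, knocked or pushed there. I measured it again and picked it on the second try.
- **Final look:** the 16-picture limit ran out, so the last check was in numbers only. A first head-template match in the tray was inconclusive (0.35–0.63, because of shading), so I used the match to the earlier crop instead.

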